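Empty the tensioner case and sort by spring

TASK

The class has handed back the grey case of chain tensioners: open its lid right up, push in the plungers to feel which springs are still stiff and which have gone weak, and put the stiff tensioners in the larger empty blue bin and the weak ones in the smaller empty blue bin. Anything in the case that is not a tensioner was packed there by mistake and goes in the empty steel tray. When the case is empty, close its lid fully, and leave the other tools on the bench where they are.

Things in the scene. Friction and masses are not known exactly. Their poses are not given: they have to be found in the camera images.
- tensioner1_mid (a point): chain tensioner, about 0.3 kg, standing on its dark hex head (46 mm across flats, 12 mm high): round threaded aluminium barrel 34 mm diameter up to 56 mm, then a bare steel plunger 18 mm diameter ending 78 mm above the foot. This point: on its axis, 39 mm above the foot (on the barrel); z axis from head to plunger. In the case at the start, or absent. All look alike
- tensioner2_mid (a point): chain tensioner, about 0.3 kg, standing on its dark hex head (46 mm across flats, 12 mm high): round threaded aluminium barrel 34 mm diameter up to 56 mm, then a bare steel plunger 18 mm diameter ending 78 mm above the foot. This point: on its axis, 39 mm above the foot (on the barrel); z axis from head to plunger. In the case at the start, or absent. All look alike
- tensioner3_mid (a point): chain tensioner, about 0.3 kg, standing on its dark hex head (46 mm across flats, 12 mm high): round threaded aluminium barrel 34 mm diameter up to 56 mm, then a bare steel plunger 18 mm diameter ending 78 mm above the foot. This point: on its axis, 39 mm above the foot (on the barrel); z axis from head to plunger. In the case at the start, or absent. All look alike
- tensioner4_mid (a point): chain tensioner, about 0.3 kg, standing on its dark hex head (46 mm across flats, 12 mm high): round threaded aluminium barrel 34 mm diameter up to 56 mm, then a bare steel plunger 18 mm diameter ending 78 mm above the foot. This point: on its axis, 39 mm above the foot (on the barrel); z axis from head to plunger. In the case at the start, or absent. All look alike
- tensioner1_rod (a joint): travel of that tensioner's plunger into its barrel, m: 0 out, 0.014 fully in; it springs back. Stiff (good) spring: starts to move at 6 N, 10 N for 5 mm, 18 N for all 14 mm. Weak (tired) spring: starts at 2 N, 4 N pushes it all the way in. Any of them may be either
- tensioner2_rod (a joint): travel of that tensioner's plunger into its barrel, m: 0 out, 0.014 fully in; it springs back. Stiff (good) spring: starts to move at 6 N, 10 N for 5 mm, 18 N for all 14 mm. Weak (tired) spring: starts at 2 N, 4 N pushes it all the way in. Any of them may be either
- tensioner3_rod (a joint): travel of that tensioner's plunger into its barrel, m: 0 out, 0.014 fully in; it springs back. Stiff (good) spring: starts to move at 6 N, 10 N for 5 mm, 18 N for all 14 mm. Weak (tired) spring: starts at 2 N, 4 N pushes it all the way in. Any of them may be either
- tensioner4_rod (a joint): travel of that tensioner's plunger into its barrel, m: 0 out, 0.014 fully in; it springs back. Stiff (good) spring: starts to move at 6 N, 10 N for 5 mm, 18 N for all 14 mm. Weak (tired) spring: starts at 2 N, 4 N pushes it all the way in. Any of them may be either
- bolt_mid (a point): big dark steel hex bolt, not a tensioner: stands on its head (44 mm across flats, 16 mm high), plain and threaded shank 24 mm diameter, 82 mm high over all, 0.3 kg; this point is on its axis half-way up (41 mm), z axis towards the shank end. In the case at the start, or absent
- socket_mid (a point): deep steel socket for an impact wrench, not a tensioner: plain upright cylinder 38 mm diameter, 76 mm high, with an open recess in its top, 0.3 kg; this point is its centre (38 mm up), z axis along it. In the case at the start, or absent
- case: grey steel parts case fixed to the bench; origin under the middle of its base, x towards the hinge side, y along its length. Base 190 mm (x) by 300 mm (y), walls 6 mm thick and 45 mm high, flat rubber floor 8 mm above the origin (parts stand on it), with a 12 mm thick pad (38 mm high) inside the hinge-side wall and six printed discs marking the places, 78 mm apart in x and 90 mm in y
- case_lid (a joint): angle of the case's lid, a steel shell 52 mm deep over the base: 0 closed, grows as it opens about the far edge, 1.9 fully open (leaning back). The stiff hinge keeps the lid at whatever angle it is left; it takes about 4 to 5 N at the handle to move
- case_lid_handle (a point): middle of the black round grip of the lid's handle: a bar 13 mm diameter, 112 mm long, lying along the case's y axis, 44 mm out from the lid's front face; moves with the lid. Closed: 79 mm above the bench, with nothing under it; 234 mm from the hinge line across and 34 mm above it; the lid top is 18 mm higher than the bar. The lid is heaved up and over by it
- case_lid_hinge (a point): point on the lid's hinge line at the middle of its length, on the case's far top edge, 45 mm above the bench; y axis along the hinge (it turns with the lid)
- big_bin: the larger of the two empty blue plastic bins, fixed: 180 mm (x) by 150 mm (y), walls 4 mm thick and 75 mm high, except the one on its -x side (45 mm); origin under the middle, floor 4 mm above it
- small_bin: the smaller of the two empty blue plastic bins, fixed: 140 mm (x) by 120 mm (y), walls 4 mm thick and 55 mm high, except the one on its -x side (33 mm); origin under the middle, floor 4 mm above it
- tray: empty rectangular stainless steel tray, fixed: 160 mm (x) by 140 mm (y), walls 3 mm thick and 30 mm high; origin under the middle, floor 3 mm above it
- wrench: open-ended spanner 200 mm long lying on the bench, origin at its middle; to be left alone
- screwdriver: screwdriver with black handle, 190 mm long, lying, origin under its middle; to be left alone
- mallet: hammer 270 mm long, lying, origin under the middle of its length; to be left alone
- bearing: ball bearing ring 72 mm diameter, 18 mm high, lying flat, origin under its centre; to be left alone
- gear: dark toothed gear wheel 84 mm diameter, 32 mm high with hub, lying flat, origin under its centre; to be left alone
- oil: closed oil bottle 60 mm diameter, 150 mm high, origin under its centre; to be left alone
Things that resemble listed ones, but are neither listed nor needed, are in the scene too. Leave any orange look-alike of the small_bin alone.

How it is judged:
By the outcome, as a careful person would: the job done as asked, in the order asked, and still so for the second after the job is handed in, with the robot touching nothing.
Of tensioner1, tensioner2, tensioner3, tensioner4 only 3 to 4 are there at a start; the rules pass over those that are not, and their reading is None.
Of bolt, socket only 1 to 2 are there at a start; the rules pass over those that are not, and their reading is None.
At some moment in a run one of tensioner1, tensioner2, tensioner3, tensioner4, bolt, socket may be knocked a few centimetres aside while the robot is not near it.
Once in a run the grip may slacken for a moment while it holds something.
It also fails if it takes over 210 s, if anything falls off the work surface, if the arm or the gripper's body presses on something with over 40 N, if the wrist force passes 120 N, or if a joint passes its speed limit or range.

ROBOT

A 7-joint arm with a two-finger parallel gripper is mounted at the origin on the work surface. World frame = base frame: x ahead of the robot, y to its left, z up, the work surface at z = 0. Lengths are in mm, angles in rad, forces in N, time in s.
With the tool pointing down it reaches from about 400 to 875 mm from the base axis. Payload 4.4 kg.
Tool frame: the origin (TCP) lies at the very end of the fingers, on their centre line; the grasp point (between the pads) lies 19 mm behind it; z points along the fingers, y is the direction in which the jaws open and shut (so a half turn about z gives the same grasp; the last joint's range is limited). The gripper opens to 85 mm and grips with 20 to 120 N. Pads are 22 mm wide; open, the fingers measure 114 mm over their backs; the gripper's body (76 mm by 85 mm) begins 54 mm behind the grasp point. The pads swing forward as they close: fully open they stand 13 mm farther back than shut.
Start: joints at [1.255, 0.628, 0.038, 1.517, -0.027, 0.996, -0.02], TCP at [160.714, -629.832, 231.313] pointing down, gripper open.
Joint ranges: [-3.06, 3.06], [-0.37, 2.12], [-1.25, 1.32], [0.18, 2.47], [-1.1, 4.24], [0.23, 1.98], [-2.94, 2.94]. Speed limits (rad/s): [2.57, 2.57, 3.14, 3.14, 3.14, 3.14, 3.14].

INTERFACE

Orientations are given as [roll, pitch, yaw] about the fixed x, y, z axes, in that order (R = Rz(yaw) Ry(pitch) Rx(roll)).
In Python, from cell import ctrl gives the robot as it stands.
- The arm moves only by the shell command python3 -m crank 'ROWS' [OPENING]. ROWS is JSON, a list that holds one entry, the list of rows, each a list of 6 numbers: the shift along the tool's x, y, z in units of 30 mm (1.0 is 30 mm), then the turn, a rotation vector about the tool's x, y, z in units of 6 degrees (1.0 is 6 degrees). In form: [[[tx, ty, tz, rx, ry, rz], ...]]. A call has 1 to 12 rows; each row shifts and turns the pose as measured when the row begins, along the tool's axes as they then stand; what a row does not reach is not made up. A row lasts 1/12 s, in which the tool goes at most 41.7 mm and 7.16 degrees, less where a joint would pass 70% of its speed; a pose out of reach is approached as far as the arm can. A call is refused whole if a number of a shift passes 1 or a number of a turn 1, either way. A call with a gripper value outside its range is refused whole. OPENING is the gripper command: -1 is fully open, 1 is shut, values between are in proportion, set as the call begins (- or left out, the last holds). The fingers move at their own pace and stop on an object; the grip force is fixed at half the most. Time passes only in rows, so rows that do not move let the fingers close. It gives the time, the measured TCP pose, the force and the opening at its end, in the units of the state.
- ctrl.read_state(): the state, without advancing time (a new reading comes with each control period).
- ctrl.get_image(name): name is "scene" or "top" or "wrist"; returns a dict with "color" (400x640x3 uint8, red, green, blue), "depth" (400x640 float32, mm along the optical axis (not along the pixel's ray), 0 where there is no reading), "camera_matrix" (3x3 intrinsics, pixels), "R" (3x3) and "t" (3): a world point X has camera coordinates R X + t. Camera axes: x right, y down, z forward; pixel columns grow to the right and rows downward; lengths in mm; the calibration is good to about 2 mm. A picture is of the moment at which its call begins.
- ctrl.finish_job(): hands the job in, once; it reports no verdict.
Trained networks look in a picture, given as the dict that the camera call returned (one of the last four; its "shot" number tells which), for a name from the list of things; names that differ only in an ending like _2 or _b are one class to them, and where a whole thing is asked for, a point or a joint stands for the part that bears it (a point fixed in the world has none). Each returns a list of dicts, best first, with "conf" (0 to 1); they miss things now and then, are a little off and sometimes report something else, mostly with a low value. They report only what shows in the picture. A call takes as long as a camera call. They do not tell look-alikes from the thing itself.
- ctrl.search_frame(query, picture): "extent" ([centre column, centre row, width, height] in pixels, round what is visible of it).
The state is a dict: "clock": time; "qpos": joint angles; "qd": joint speeds; "tau": joint torques, N m; "eef_pos": TCP position; "tool_rot": TCP orientation; "force": force on the tool from outside, world axes, zero at the start; "torque": the same for the moment, N m; "width": finger opening in mm.
Only numpy, scipy, OpenCV 4.12 (cv2) and the standard library are available. Lean on these libraries where they do the work, as an engineer would, in place of code of your own. Each camera call takes 0.05 s, during which the arm holds its last target. There are 200 camera calls.

## Working session

There is one attempt and no reset: what is moved stays moved. The work goes in short steps, Python scripts to look and compute and a shell command to move; the robot and the scene stay as the last step left them, time stands still between calls to the robot, and variables do not carry over. Pictures are saved under pics/ and viewed, about 12 in all and at most 16, crops included, and the job is handed in when it is done.

```bash
ls; mkdir -p pics; cat > h.py <<'E'
import numpy as np, cv2
from cell import ctrl
from scipy.spatial.transform import Rotation as Ro
def save(p,n): cv2.imwrite(f'pics/{n}.png',p['color'][:,:,::-1])
def world(p):
    K=p['camera_matrix'];d=p['depth'];v,u=np.mgrid[:d.shape[0],:d.shape[1]]
    c=np.stack([(u-K[0,2])/K[0,0]*d,(v-K[1,2])/K[1,1]*d,d],-1)
    w=(c-p['t'])@p['R']; w[d<=0]=np.nan; return w
def st():
    s=ctrl.read_state();print({k:np.round(s[k],3).tolist() for k in('clock','eef_pos','tool_rot','force','width','qpos')});return s
E
python3 - <<'E'
from h import *
st()
for n in('top','scene'):
    p=ctrl.get_image(n);save(p,n+'0');print(n,p['R'].round(3).tolist(),p['t'],p['camera_matrix'][0])
    w=world(p)
    for q in('case','case_lid_handle','big_bin','small_bin','tray','wrench','screwdriver','mallet','bearing','gear','oil'):
        for r in ctrl.search_frame(q,p)[:2]:
            c=np.array(r['extent']);print(q,c.round(),round(r['conf'],2),w[int(np.clip(c[1],0,399)),int(np.clip(c[0],0,639))].round())
E
```

```text
pics
{'clock': 0.0, 'eef_pos': [160.53, -629.223, 230.386], 'tool_rot': [-3.14, 0.0, 0.25], 'force': [0.303, -0.891, -0.081], 'width': 85.387, 'qpos': [1.255, 0.629, 0.038, 1.518, -0.027, 0.996, -0.02]}
top [[0.043, -0.999, 0.003], [-0.976, -0.043, -0.213], [0.213, 0.007, -0.977]] [  99.55758285  492.77234948 1167.15500212] [447.47529517   0.         313.54567159]
case [346. 175. 120.  98.] 0.71 [546.  40.  96.]
case [349. 170. 118. 101.] 0.59 [557.  32.  97.]
case_lid_handle [346. 172. 122.  96.] 0.94 [554.  40.  96.]
big_bin [481. 242.  68.  73.] 0.6 [ 396. -350.    2.]
big_bin [474. 169.  58.  62.] 0.48 [ 604. -339.   -1.]
small_bin [187. 291.  56.  66.] 0.7 [227. 456.   5.]
small_bin [229. 194.  57.  59.] 0.64 [502. 363.  -2.]
tray [166. 177.  31.  90.] 0.68 [541. 548.  -2.]
tray [474. 169.  59.  67.] 0.63 [ 606. -337.    4.]
wrench [297. 252.  71.  27.] 0.77 [345. 163.  10.]
wrench [346. 175. 121.  99.] 0.22 [546.  37.  97.]
screwdriver [405. 248.  14.  53.] 0.84 [ 368. -133.   16.]
mallet [167. 176.  30.  93.] 0.98 [547. 545.   2.]
mallet [345. 172. 122.  96.] 0.33 [552.  43.  
[... 525 characters left out ...]
768. -239.  109.]
big_bin [169. 285.  92.  88.] 0.8 [ 365. -342.    3.]
big_bin [406. 227.  26.  14.] 0.46 [708. 294.  -2.]
small_bin [371. 176.  56.  43.] 0.8 [487. 378.   2.]
small_bin [331. 126.  44.  41.] 0.58 [211. 462.   4.]
tray [222. 342.  92.  88.] 0.92 [ 602. -327.    0.]
wrench [298. 188.  38.  37.] 0.63 [351. 159.   3.]
screwdriver [232. 240.  24.  40.] 0.77 [ 382. -129.   24.]
screwdriver [370. 176.  52.  43.] 0.6 [487. 373.   1.]
mallet [422. 160.  68.  43.] 0.74 [573. 549.  22.]
bearing [404. 226.  24.  13.] 0.74 [703. 294.  -2.]
gear [421. 200.  26.  24.] 0.9 [684. 392.  32.]
gear [221. 342.  87.  87.] 0.53 [ 603. -330.    1.]
oil [289. 350.  30.  39.] 0.6 [ 769. -237.  109.]
```

View pics/top0.png

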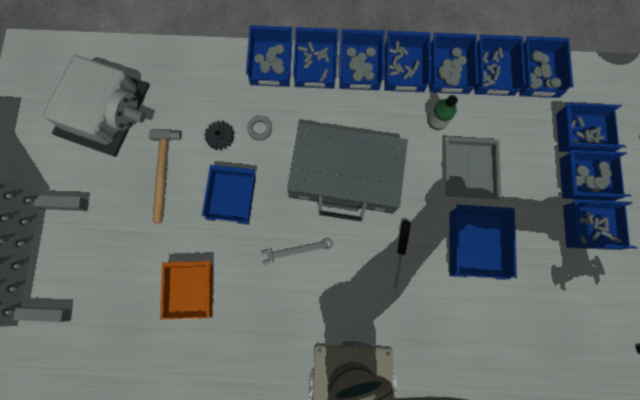

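```bash
python3 - <<'E'
from h import *
p=ctrl.get_image('top');w=world(p)
def rect(mask,name):
    m=mask.astype(np.uint8)
    n,l,s,c=cv2.connectedComponentsWithStats(m)
    for i in range(1,n):
        if s[i,4]>150:
            q=w[l==i][:,:2].astype(np.float32);print(name,s[i].tolist(),[np.round(a,1) for a in cv2.minAreaRect(q)])
x,y,z=w[...,0],w[...,1],w[...,2]
rect((z>90)&(z<105)&(abs(y)<250)&(x>400)&(x<750),'lidtop')
rect((z>70)&(z<90)&(abs(y)<250)&(x>350)&(x<500),'handle')
hsv=cv2.cvtColor(p['color'],cv2.COLOR_RGB2HSV)
blue=(hsv[...,0]>98)&(hsv[...,0]<125)&(hsv[...,1]>110)
rect(blue&(z>20),'bluerim');rect(blue&(z<15),'bluefloor')
rect((z>20)&(z<40)&(y<-200)&(x>480),'trayrim')
E
```

```text
lidtop [287, 123, 121, 85, 7655] [array([574.9,  33.3]), array([300.7, 191.7]), np.float64(83.7)]
handle [287, 190, 104, 32, 492] [array([456.7,  57.4]), array([276.9,  52.6]), np.float64(83.4)]
bluerim [246, 25, 46, 59, 938] [array([915.1, 269. ]), array([161., 125.]), np.float64(0.2)]
bluerim [293, 27, 45, 59, 859] [array([915.7, 134.7]), array([161.9, 124.3]), np.float64(0.4)]
bluerim [340, 29, 44, 59, 933] [array([9.156e+02, 1.000e-01]), array([160.9, 125.2]), np.float64(0.5)]
bluerim [385, 31, 188, 65, 4998] [array([ 916.3, -339.3]), array([162.6, 534.4]), np.float64(0.2)]
bluerim [559, 103, 72, 97, 2829] [array([ 658.2, -656.6]), array([267. , 161.7]), np.float64(0.0)]
bluerim [202, 165, 53, 59, 759] [array([491.5, 354.7]), array([125.8, 147.7]), np.float64(85.9)]
bluerim [566, 199, 70, 50, 1278] [array([ 448.2, -655.6]), array([159.1, 126.3]), np.float64(89.9)]
bluerim [451, 205, 66, 74, 1664] [array([ 387.8, -335.2]), array([157.8, 186.9]), np.float64(88.9)]
bluefloor [251, 38, 38, 41, 853] [array([923.9, 272.8]), array([129.1, 108.5]), np.float64(1.2)]
bluefloor [296, 40, 39
[... 1553 characters left out ...]
oat64(0.4)]
trayrim [559, 108, 58, 44, 274] [array([ 691.8, -629.5]), array([189.3,  94.9]), np.float64(51.0)]
trayrim [571, 109, 48, 36, 284] [array([ 765.8, -698.4]), array([155.2,  80. ]), np.float64(50.1)]
trayrim [577, 127, 27, 17, 214] [array([ 708. , -668.3]), array([49.4, 66.7]), np.float64(12.9)]
trayrim [445, 137, 56, 63, 903] [array([ 599.4, -323.6]), array([158. , 175.4]), np.float64(89.5)]
trayrim [563, 155, 60, 45, 255] [array([ 551.2, -631.4]), array([190.5,  94.6]), np.float64(51.9)]
trayrim [575, 156, 49, 38, 272] [array([ 622.2, -697.7]), array([160.1,  80. ]), np.float64(49.8)]
trayrim [576, 162, 35, 30, 595] [array([ 585.7, -663.7]), array([77.4, 98.1]), np.float64(12.7)]
```

The top view shows the grey case with its lid closed at (347,170) and the handle at (342,210). The small blue bin is at (230,194), the big bin at (482,242) and the tray at (472,167). The orange look-alike is at (187,290). I'll turn the tool first.

```bash
cat > go.py <<'E'
import sys
from h import *
# usage: go.py x y z [r p y]  -> total shift (30 mm units, tool axes) and turn (6 deg units)
s=ctrl.read_state();a=list(map(float,sys.argv[1:]))
R=Ro.from_euler('xyz',s['tool_rot']);e=np.array(a[:3])-s['eef_pos']
print('pos',np.round(s['eef_pos'],1),'rot',np.round(s['tool_rot'],3),'F',np.round(s['force'],1),'w',round(float(s['width']),1),'t',round(float(s['clock']),1))
print('shift',np.round(R.inv().apply(e)/30,2))
if len(a)>3: print('turn',np.round((R.inv()*Ro.from_euler('xyz',a[3:])).as_rotvec()/np.radians(6),2))
E
python3 -m crank '[[[0,0,0,0,0,-1],[0,0,0,0,0,-1],[0,0,0,0,0,-1],[0,0,0,0,0,-1],[0,0,0,0,0,-1],[0,0,0,0,0,-1],[0,0,0,0,0,-1],[0,0,0,0,0,-1],[0,0,0,0,0,-1],[0,0,0,0,0,-1],[0,0,0,0,0,-1],[0,0,0,0,0,-0.6]]]' -0.05
python3 go.py 437 -300 200 3.1416 0 1.461
```

```text
clock: 2.25
eef_pos: [160.2, -630.1, 231.5]
tool_rot: [-3.14, 0.001, 1.523]
force: [0.4, -0.1, 0.5]
width: 44.5
pos [ 160.2 -630.1  231.5] rot [-3.140e+00  1.000e-03  1.523e+00] F [ 0.4 -0.1  0.5] w 44.5 t 2.2
shift [11.43  8.7   1.02]
turn [-0.01  0.01  0.6 ]
```

```bash
python3 -m crank '[[[0.95,0.73,0.1,0,0,0],[0.95,0.73,0.1,0,0,0],[0.95,0.73,0.1,0,0,0],[0.95,0.73,0.1,0,0,0],[0.95,0.73,0.1,0,0,0],[0.95,0.73,0.1,0,0,0],[0.95,0.73,0.1,0,0,0],[0.95,0.73,0.1,0,0,0],[0.95,0.73,0.1,0,0,0],[0.95,0.73,0.1,0,0,0],[0.95,0.73,0.1,0,0,0],[0.95,0.73,0.1,0,0,0.6]]]'
python3 go.py 437 48.6 160 3.1416 0 1.461
```

```text
clock: 3.25
eef_pos: [442.1, -301.5, 191.1]
tool_rot: [-3.14, 0.013, 1.438]
force: [0.6, -0.3, -0.3]
width: 45.0
pos [ 442.1 -301.5  191.1] rot [-3.14   0.013  1.438] F [ 0.6 -0.3 -0.3] w 45.0 t 3.2
shift [11.56 -1.71  0.89]
turn [-0.01  0.12 -0.22]
```

```bash
python3 -m crank '[[[1,0.05,0.1,0,0,0],[1,0.05,0.1,0,0,0],[1,0.05,0.1,0,0,0],[1,0.05,0.1,0,0,0],[1,0.05,0.1,0,0,0],[1,0.05,0.1,0,0,0],[1,0.05,0.1,0,0,0],[1,0.05,0.1,0,0,0],[1,0.05,0.1,0,0,0]]]'
python3 go.py 437 48.6 160 3.1416 0 1.461
python3 - <<'E'
from h import *
p=ctrl.get_image('wrist');save(p,'w1');w=world(p)
for q in('case_lid_handle',):
    for r in ctrl.search_frame(q,p)[:2]:print(q,np.round(r['extent']),r['conf'])
z=w[...,2];m=(z>70)&(z<92)&(w[...,0]<455)&(w[...,0]>410)&(abs(w[...,1]-48)<70)
print(m.sum(),cv2.minAreaRect(w[m][:,:2].astype(np.float32)),np.nanpercentile(z[m],95))
E
```

```text
clock: 4.0
eef_pos: [500.5, -22.9, 161.2]
tool_rot: [3.132, 0.014, 1.437]
force: [-0.7, -0.5, -0.3]
width: 44.5
pos [500.5 -22.9 161.2] rot [3.132 0.014 1.437] F [-0.7 -0.5 -0.3] w 44.5 t 4.0
shift [ 2.08 -2.42 -0.01]
turn [ 0.09  0.13 -0.23]
case_lid_handle [394. 157. 392. 314.] 0.92
3766 ((440.6784973144531, 46.79127502441406), (123.92428588867188, 28.575742721557617), 89.99320983886719) 87.49635906010924
```

```bash
python3 -m crank '[[[0.7,-0.8,0,0,0,0],[0.7,-0.8,0,0,0,0],[0.7,-0.8,0,0,0,-0.2]]]'
python3 go.py 437 48.6 160 3.1416 0 1.461
python3 - <<'E'
from h import *
p=ctrl.get_image('wrist');save(p,'w1');w=world(p)
z=w[...,2];m=(z>81)&(z<92)&(w[...,0]<450)&(w[...,0]>410)&(abs(w[...,1]-48)<45)
q=w[m][:,:2];A=np.polyfit(q[:,1]-48,q[:,0],1);print(m.sum(),A,q.min(0),q.max(0))
E
```

```text
clock: 4.35
eef_pos: [442.5, 51.4, 159.6]
tool_rot: [3.124, 0.011, 1.459]
force: [-0.0, 0.3, 0.9]
width: 44.9
pos [442.5  51.4 159.6] rot [3.124 0.011 1.459] F [-0.   0.3  0.9] w 44.9 t 4.3
shift [-0.11 -0.17 -0.01]
turn [ 0.17  0.11 -0.02]
1942 [1.13841905e-01 4.38151209e+02] [426.98253069   3.08744109] [449.25662781  92.99790214]
```

View pics/w1.png

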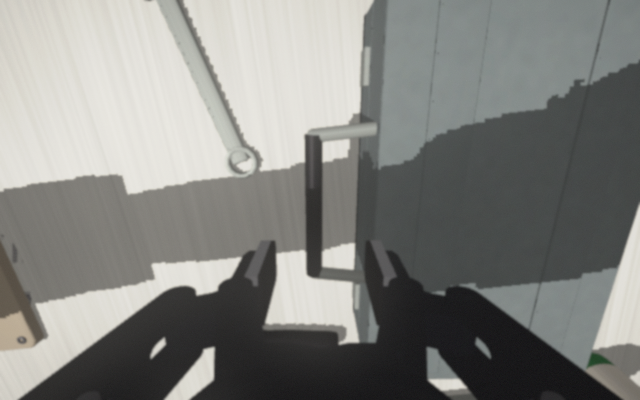

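The handle bar is at (313,200), squarely between the open fingers. I'll lower and grip it.

```bash
python3 -m crank '[[[-0.1,-0.16,0,0.17,0.1,0],[0,0,0.7,0,0,0],[0,0,0.7,0,0,0],[0,0,0.7,0,0,0],[0,0,0.7,0,0,0],[0,0,0.4,0,0,0],[0,0,0,0,0,0]]]'
python3 -m crank '[[[0,0,0,0,0,0],[0,0,0,0,0,0],[0,0,0,0,0,0],[0,0,0,0,0,0],[0,0,0,0,0,0]]]' 1
python3 go.py 437 48.6 60 3.1416 0 1.461
```

```text
clock: 4.98
eef_pos: [433.6, 54.4, 62.9]
tool_rot: [3.139, -0.002, 1.473]
force: [0.2, -0.5, 0.3]
width: 44.8
clock: 5.4
eef_pos: [439.4, 53.1, 65.5]
tool_rot: [3.13, -0.005, 1.469]
force: [-1.3, 1.1, -3.5]
width: 10.7
pos [439.4  53.1  65.5] rot [ 3.13  -0.005  1.469] F [-1.3  1.1 -3.5] w 10.7 t 5.4
shift [-0.16 -0.07  0.18]
turn [ 0.11 -0.05  0.07]
```

```bash
python3 -m crank '[[[0,0.16,-0.81,0,0,0],[0,0.245,-0.79,0,0,0],[0,0.325,-0.76,0,0,0],[0,0.4,-0.72,0,0,0],[0,0.475,-0.675,0,0,0],[0,0.545,-0.62,0,0,0],[0,0,0,0,0,0]]]'
cat > arc.py <<'E'
from h import *
import sys
# bar position from tcp -> lid angle and radius ; bar is d mm behind the tip
s=ctrl.read_state();R=Ro.from_euler('xyz',s['tool_rot'])
b=s['eef_pos']-R.apply([0,0,13.5]);c=np.radians(-6.4);ux=np.array([np.cos(c),np.sin(c),0])
h=np.array([438.2,48.6,0])+234*ux;v=b-h;X=v@ux;Z=v[2]-45
th=np.arctan2(Z,-X)-np.arctan2(34,234);print('theta',th,'r',np.hypot(X,Z),'lat',v@np.array([-ux[1],ux[0],0]),'F',np.round(s['force'],1),'w',s['width'],'t',s['clock'],'rot',np.round(s['tool_rot'],3))
E
python3 arc.py
```

```text
clock: 5.98
eef_pos: [511.4, 45.0, 206.6]
tool_rot: [3.113, -0.01, 1.467]
force: [0.2, 0.8, 1.2]
width: 10.6
theta 0.6821777230162511 r 237.99319650365763 lat 4.404926279072754 F [0.2 0.8 1.2] w 10.57544456559663 t 5.9833 rot [ 3.113 -0.01   1.467]
```

```bash
python3 -m crank '[[[0,0.63,-0.53,0,0,0],[0,0.685,-0.46,0,0,0],[0,0.73,-0.385,0,0,0],[0,0.765,-0.31,0,0,0],[0,0.79,-0.225,0,0,0],[0,0.81,-0.145,0,0,0],[0,0,0,0,0,0]]]'
python3 arc.py
```

```text
clock: 6.57
eef_pos: [631.0, 31.3, 268.7]
tool_rot: [3.138, -0.009, 1.468]
force: [1.3, -0.3, 0.4]
width: 10.7
theta 1.2574111989558763 r 240.6216567784003 lat 4.16458385908146 F [ 1.3 -0.3  0.4] w 10.664985065401343 t 6.5667 rot [ 3.138 -0.009  1.468]
```

```bash
python3 -m crank '[[[0,0.82,-0.07,0,0,0],[0,0.825,0.02,0,0,0],[0,0.82,0.1,0,0,0],[0,0.81,0.18,0,0,0],[0,0.79,0.26,0,0,0],[0,0.76,0.33,0,0,0],[0,0.4,0.2,0,0,0],[0,0,0,0,0,0]]]'
python3 arc.py
```

```text
clock: 7.23
eef_pos: [777.7, 14.4, 242.6]
tool_rot: [-3.134, -0.002, 1.469]
force: [3.3, -0.8, -0.3]
width: 10.5
theta 1.8966394871746226 r 236.77474093877623 lat 3.8256617831698385 F [ 3.3 -0.8 -0.3] w 10.450750241449642 t 7.2333 rot [-3.134e+00 -2.000e-03  1.469e+00]
```

```bash
python3 -m crank '[[[0,0.5,0.25,0,0,0],[0,0.3,0.15,0,0,0]]]'; python3 arc.py
python3 -m crank '[[[0,0,0,0,0,0],[0,0,0,0,0,0],[0,0,0,0,0,0],[0,0,0,0,0,0]]]' 0.3
python3 -m crank '[[[0,0,-0.9,0,0,0],[0,0,-0.9,0,0,0],[0,0,-0.6,0,0,0],[0,-1,0,0,0,0],[0,-1,0,0,0,0],[0,-1,0,0,0,0],[0,-1,0,0,0,0],[0,-1,0,0,0,0],[0,-1,0,0,0,0],[0,-1,0,0,0,0],[0,-1,0,0,0,0]]]'
python3 - <<'E'
from h import *
st()
p=ctrl.get_image('wrist');save(p,'w2')
p=ctrl.get_image('top');save(p,'t2')
im=cv2.resize(p['color'][90:240,260:440],None,fx=4,fy=4,interpolation=cv2.INTER_CUBIC);cv2.imwrite('pics/t2c.png',im[:,:,::-1])
E
```

```text
clock: 7.4
eef_pos: [778.0, 14.3, 241.8]
tool_rot: [-3.085, 0.003, 1.472]
force: [-20.1, -2.1, 18.1]
width: 10.4
theta 1.9021563590907504 r 236.50898624867656 lat 3.863167790813275 F [-20.1  -2.1  18.1] w 10.365953277606383 t 7.4 rot [-3.085e+00  3.000e-03  1.472e+00]
clock: 7.73
eef_pos: [772.3, 15.5, 244.6]
tool_rot: [-3.08, 0.005, 1.475]
force: [-0.1, -0.2, 0.3]
width: 30.0
clock: 8.65
eef_pos: [533.0, 37.5, 320.7]
tool_rot: [-3.082, 0.006, 1.471]
force: [0.5, -0.5, 0.5]
width: 29.9
{'clock': 8.65, 'eef_pos': [532.99, 37.493, 320.736], 'tool_rot': [-3.082, 0.006, 1.471], 'force': [0.462, -0.535, 0.538], 'width': 29.864, 'qpos': [0.109, 0.415, -0.333, 1.658, 0.132, 1.151, -0.358]}
```

View pics/w2.png

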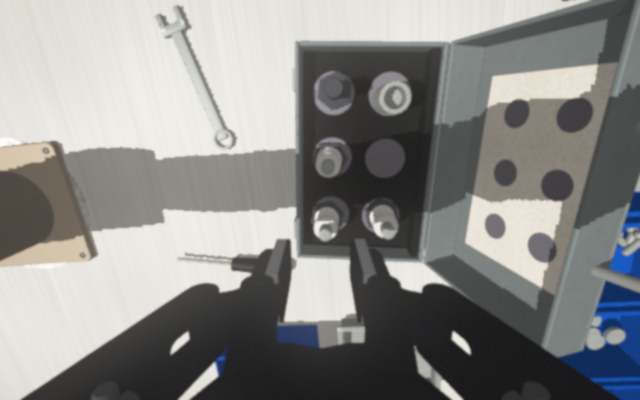

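View pics/t2c.png

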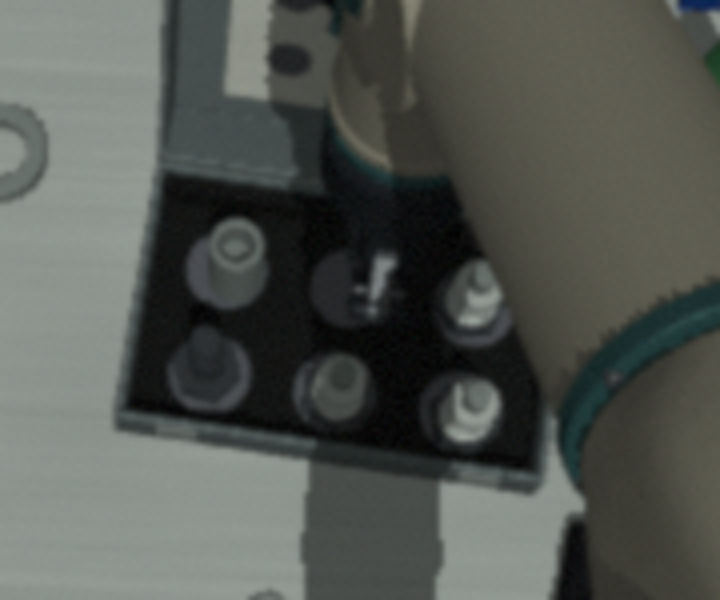

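The wrist view shows five parts:
- bolt at (333,92)
- socket at (391,95)
- tensioners at (330,157), (328,217) and (382,218)

The sixth place, at (385,157), is empty. Next I'll measure their axes.

```bash
cat > meas.py <<'E'
from h import *
p=ctrl.get_image('wrist');w=world(p);z=w[...,2]
c=np.radians(-6.4);ux=np.array([np.cos(c),np.sin(c)]);uy=np.array([-ux[1],ux[0]]);C=np.array([438.2,48.6])+139*ux
xy=w[...,:2]-C;X=xy@ux;Y=xy@uy
ins=(X>-88)&(X<80)&(Y>-143)&(Y<143)
print('case',C.round(1))
def comps(lo,hi,minA=15):
    m=(ins&(z>lo)&(z<hi)).astype(np.uint8);n,l,s,_=cv2.connectedComponentsWithStats(m)
    for i in range(1,n):
        if s[i,4]>=minA:
            q=w[l==i];(cx,cy),r=cv2.minEnclosingCircle(q[:,:2].astype(np.float32))
            pc=(np.array([cx,cy])-C);print((lo,hi),'pix',s[i].tolist(),'circ',round(cx,1),round(cy,1),'r',round(r,1),'case',(pc@ux).round(),(pc@uy).round(),'z',np.round(np.median(q[:,2]),1))
comps(79,95)
E
python3 meas.py; python3 go.py 533 37.5 300 3.1416 0 -0.112
```

```text
case [576.3  33.1]
(79, 95) pix [328, 77, 20, 22, 340] circ 543.5 130.7 r 11.8 case -43.0 93.0 z 90.7
(79, 95) pix [383, 81, 33, 33, 453] circ 613.8 113.2 r 18.4 case 28.0 84.0 z 84.7
(79, 95) pix [324, 160, 15, 15, 160] circ 527.8 37.9 r 8.8 case -49.0 -1.0 z 86.7
(79, 95) pix [385, 224, 14, 15, 154] circ 599.7 -55.2 r 8.9 case 33.0 -85.0 z 86.8
(79, 95) pix [322, 227, 13, 14, 147] circ 516.1 -52.1 r 8.8 case -50.0 -91.0 z 86.5
pos [532.9  37.7 321.6] rot [-3.082  0.006  1.473] F [ 0.1 -0.6 -0.5] w 29.9 t 8.8
shift [-0.    0.05  0.72]
turn [-0.39  0.49 15.13]
```

```bash
python3 -m crank '[[[0,0,0.3,-0.4,0,1],[0,0,0.3,0,0.4,1],[0,0,0.3,0,0,1],[0,0,0.3,0,0,1],[0,0,0.3,0,0,1],[0,0,0.3,0,0,1],[0,0,0.3,0,0,1],[0,0,0.3,0,0,1],[0,0,0.3,0,0,1],[0,0,0.3,0,0,1],[0,0,0.3,0,0,1],[0,0,0.3,0,0,1]]]' 1
python3 -m crank '[[[0,0,0.3,0,0,0.9],[0,0,0.3,0,0,0.9],[0,0,0.3,0,0,0.9]]]'
python3 go.py 528 38 110 3.1416 0 -0.112
```

```text
clock: 9.8
eef_pos: [551.7, 37.3, 207.0]
tool_rot: [-3.112, -0.024, 0.152]
force: [0.3, 0.6, 0.1]
width: -0.0
clock: 10.05
eef_pos: [556.9, 37.3, 176.9]
tool_rot: [-3.108, -0.019, -0.146]
force: [-0.3, -0.4, 0.2]
width: 0.2
pos [556.9  37.3 176.9] rot [-3.108 -0.019 -0.146] F [-0.3 -0.4  0.2] w 0.2 t 10.1
shift [-1.    0.19  2.21]
turn [-0.32 -0.18 -0.32]
```

```bash
python3 -m crank '[[[-0.5,0.1,0.6,-0.32,-0.18,-0.32],[-0.45,0.05,0.8,0,0,0],[0,0,0.8,0,0,0],[0,0,0.1,0,0,0],[0,0,0,0,0,0]]]'
python3 go.py 528 38 88 3.1416 0 -0.112
```

```text
clock: 10.47
eef_pos: [535.2, 36.3, 101.3]
tool_rot: [3.137, -0.007, -0.114]
force: [0.8, -0.2, 0.0]
width: 0.0
pos [535.2  36.3 101.3] rot [ 3.137 -0.007 -0.114] F [ 0.8 -0.2  0. ] w 0.0 t 10.5
shift [-0.25 -0.03  0.44]
turn [ 0.04 -0.06 -0.02]
```

```bash
python3 -m crank '[[[-0.25,-0.04,0.2,0,0,0],[0,0,0.15,0,0,0],[0,0,0,0,0,0]]]'
python3 -m crank '[[[0,0,0.2,0,0,0],[0,0,0.15,0,0,0],[0,0,0,0,0,0]]]'
python3 -m crank '[[[0,0,0.15,0,0,0],[0,0,0.1,0,0,0],[0,0,0,0,0,0]]]'
```

```text
clock: 10.72
eef_pos: [532.3, 37.7, 91.6]
tool_rot: [3.137, -0.012, -0.114]
force: [-0.3, 0.2, 0.4]
width: 0.1
clock: 10.97
eef_pos: [535.2, 37.6, 83.2]
tool_rot: [3.139, -0.016, -0.115]
force: [-3.7, 1.0, 8.6]
width: 0.2
clock: 11.22
eef_pos: [535.2, 37.6, 78.5]
tool_rot: [3.14, -0.016, -0.115]
force: [-3.4, 1.2, 12.6]
width: 0.5
```

Front-middle tensioner: about 12.6 N at 8 mm, so it's stiff. Next is front −y.

```bash
python3 -m crank '[[[0,0,-0.8,0,0,0],[0,0,-0.4,0,0,0],[-0.1,0.7,0,0,0,0],[-0.1,0.7,0,0,0,0],[-0.1,0.7,0,0,0,0],[-0.1,0.7,0,0,0,0],[0,0,0,0,0,0]]]'
python3 go.py 515 -52 92 3.1416 0 -0.112
```

```text
clock: 11.8
eef_pos: [519.9, -46.2, 119.3]
tool_rot: [-3.141, -0.03, -0.111]
force: [-0.6, -1.0, -0.4]
width: 0.2
pos [519.9 -46.2 119.3] rot [-3.141 -0.03  -0.111] F [-0.6 -1.  -0.4] w 0.2 t 11.8
shift [-0.17  0.21  0.91]
turn [-0.   -0.28  0.01]
```

```bash
python3 -m crank '[[[-0.25,0.23,0.3,0,-0.28,0],[-0.15,0,0.3,0,0,0],[0,0,0.3,0,0,0],[0,0,0,0,0,0]]]'
python3 -m crank '[[[-0.1,0,0.25,0,0,0],[0,0,0.15,0,0,0],[0,0,0,0,0,0]]]'
python3 -m crank '[[[0,0,0.1,0,0,0],[0,0,0,0,0,0]]]'
python3 -m crank '[[[0,0,0.1,0,0,0],[0,0,0,0,0,0]]]'
```

```text
clock: 12.13
eef_pos: [508.9, -53.8, 91.0]
tool_rot: [-3.141, -0.001, -0.114]
force: [1.3, -0.2, -0.4]
width: -0.2
clock: 12.38
eef_pos: [508.2, -53.1, 77.6]
tool_rot: [-3.141, -0.004, -0.112]
force: [0.3, -2.4, 2.8]
width: -0.0
clock: 12.55
eef_pos: [508.5, -53.4, 74.4]
tool_rot: [3.141, -0.004, -0.112]
force: [-0.7, -0.9, 4.4]
width: -0.0
clock: 12.72
eef_pos: [508.5, -53.4, 72.2]
tool_rot: [3.141, -0.004, -0.112]
force: [-1.0, -0.1, 3.5]
width: 0.3
```

This one gives 3–4 N at 9–14 mm, so it's weak. The third is hinge side −y.

```bash
python3 -m crank '[[[0,0,-0.8,0,0,0],[0,0,-0.8,0,0,0],[0.7,-0.25,0,0,0,0],[0.75,-0.25,0,0,0,0],[0.75,0.1,0,0,0,0],[0.75,0.1,0,0,0,0],[0,0,0,0,0,0]]]'
python3 go.py 599 -55 92 3.1416 0 -0.112
```

```text
clock: 13.3
eef_pos: [597.4, -49.9, 121.4]
tool_rot: [-3.138, 0.002, -0.108]
force: [0.5, 0.1, 0.7]
width: 0.0
pos [597.4 -49.9 121.4] rot [-3.138e+00  2.000e-03 -1.080e-01] F [0.5 0.1 0.7] w 0.0 t 13.3
shift [0.07 0.17 0.98]
turn [-0.03  0.01  0.04]
```

```bash
python3 -m crank '[[[0.05,0.17,0.35,0,0,0],[0,0,0.35,0,0,0],[0,0,0.25,0,0,0],[0,0,0,0,0,0]]]'
python3 -m crank '[[[0,0,0.25,0,0,0],[0,0,0.15,0,0,0],[0,0,0,0,0,0]]]'
python3 -m crank '[[[0,0,0.1,0,0,0],[0,0,0.1,0,0,0],[0,0,0,0,0,0]]]'
```

```text
clock: 13.63
eef_pos: [595.6, -54.0, 88.4]
tool_rot: [-3.137, 0.006, -0.107]
force: [0.3, 0.4, 0.3]
width: -0.2
clock: 13.88
eef_pos: [595.8, -54.0, 77.0]
tool_rot: [-3.137, 0.004, -0.107]
force: [-3.5, 0.0, 13.0]
width: -0.1
clock: 14.13
eef_pos: [595.9, -53.9, 75.1]
tool_rot: [-3.136, 0.001, -0.108]
force: [-4.5, -0.1, 14.8]
width: 0.3
```

Stiff: 14.8 N at 11 mm. I'll lift, open and re-measure before picking.

```bash
python3 -m crank '[[[0,0,-1,0,0,0],[0,0,-1,0,0,0],[0,0,-1,0,0,0],[-0.2,0,-1,0,0,0],[0,0,0,0,0,0]]]' -0.4
python3 meas.py; python3 go.py 599.7 -55.2 115 3.1416 0 -0.112
```

```text
clock: 14.55
eef_pos: [587.5, -53.1, 198.1]
tool_rot: [-3.136, 0.005, -0.107]
force: [0.7, 0.7, -0.0]
width: 59.5
case [576.3  33.1]
(79, 95) pix [107, 162, 46, 42, 946] circ 613.9 111.6 r 18.7 case 29.0 82.0 z 84.5
(79, 95) pix [313, 169, 21, 21, 347] circ 599.9 -56.8 r 8.9 case 33.0 -87.0 z 86.7
(79, 95) pix [116, 245, 32, 27, 633] circ 544.0 129.1 r 11.8 case -43.0 92.0 z 90.2
(79, 95) pix [320, 256, 19, 20, 309] circ 516.1 -53.7 r 9.1 case -50.0 -93.0 z 86.5
pos [586.7 -52.9 195.8] rot [-3.136  0.008 -0.107] F [-0.3 -0.3 -0. ] w 59.8 t 14.6
shift [0.46 0.05 2.69]
turn [-0.05  0.07  0.05]
```

```bash
python3 -m crank '[[[0.25,0.05,0.7,0,0,0],[0.2,0.05,0.7,0,0,0],[0,0,0.7,0,0,0],[0,0,0.6,0,0,0],[0,0,0,0,0,0]]]'
python3 go.py 600 -56 30 3.1416 0 -0.112
```

```text
clock: 15.02
eef_pos: [597.3, -55.9, 109.3]
tool_rot: [-3.135, 0.009, -0.106]
force: [-0.2, -1.0, -0.1]
width: 59.6
pos [597.3 -55.9 109.3] rot [-3.135  0.009 -0.106] F [-0.2 -1.  -0.1] w 59.6 t 15.0
shift [0.11 0.01 2.64]
turn [-0.06  0.08  0.06]
```

```bash
python3 -m crank '[[[0.13,0,0.7,0,0,0],[0,0,0.7,0,0,0],[0.05,0,0.7,0,0,0],[0,0,0.45,0,0,0],[0,0,0,0,0,0]]]'
python3 -m crank '[[[0,0,0,0,0,0],[0,0,0,0,0,0],[0,0,0,0,0,0],[0,0,0,0,0,0],[0,0,0,0,0,0]]]' 1
python3 -m crank '[[[0,0,-0.6,0,0,0],[0,0,-0.7,0,0,0],[0,0,-0.7,0,0,0],[0,0,-0.7,0,0,0],[0,0,-0.8,0,0,0],[0,0,-0.8,0,0,0],[0,0,0,0,0,0]]]'
python3 go.py 388 -345 150 3.1416 0 -0.112
```

```text
clock: 15.43
eef_pos: [599.0, -55.2, 27.5]
tool_rot: [-3.135, 0.015, -0.106]
force: [-0.1, 0.4, -0.6]
width: 59.9
clock: 15.85
eef_pos: [598.9, -55.2, 29.5]
tool_rot: [-3.135, 0.015, -0.106]
force: [0.4, 0.5, -3.1]
width: 32.9
clock: 16.43
eef_pos: [599.0, -55.8, 164.6]
tool_rot: [-3.134, 0.018, -0.106]
force: [1.4, -0.6, -3.7]
width: 33.0
pos [599.  -55.8 164.6] rot [-3.134  0.018 -0.106] F [ 1.4 -0.6 -3.7] w 33.0 t 16.4
shift [-5.97 10.33  0.52]
turn [-0.07  0.17  0.06]
```

```bash
python3 -m crank '[[[-0.48,0.9,0,0,0,0],[-0.48,0.95,0,0,0,0],[-0.48,0.95,0,0,0,0],[-0.48,0.95,0,0,0,0],[-0.48,0.95,0,0,0,0],[-0.48,0.95,0,0,0,0],[-0.48,0.95,0,0,0,0],[-0.48,0.95,0,0,0,0],[-0.48,0.95,0,0,0,0],[-0.4,0.95,0,0,0,0],[0,0,0,0,0,0]]]'
python3 go.py 425 -343 110 3.1416 0 -0.02
python3 - <<'E'
from h import *
p=ctrl.get_image('wrist');save(p,'w3');w=world(p);z=w[...,2]
hsv=cv2.cvtColor(p['color'],cv2.COLOR_RGB2HSV)
b=(hsv[...,0]>98)&(hsv[...,0]<125)&(hsv[...,1]>110)
for lo,hi in((-5,15),(68,82)):
    m=b&(z>lo)&(z<hi)&(w[...,1]>-450)&(w[...,0]<520);q=w[m][:,:2]
    if len(q):print(lo,len(q),q.min(0).round(),q.max(0).round())
p=ctrl.get_image('top');save(p,'t3')
E
```

```text
clock: 17.35
eef_pos: [421.4, -328.4, 158.5]
tool_rot: [-3.13, 0.016, -0.095]
force: [-0.6, -1.9, -2.8]
width: 32.9
pos [ 421.4 -328.4  158.5] rot [-3.13   0.016 -0.095] F [-0.6 -1.9 -2.8] w 32.9 t 17.4
shift [0.19 0.49 1.61]
turn [-0.12  0.14 -0.72]
-5 12827 [ 304. -409.] [ 467. -264.]
68 6167 [ 332. -415.] [ 483. -258.]
```

View pics/t3.png

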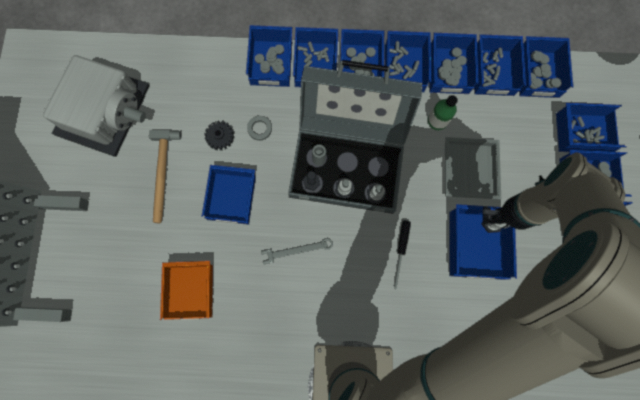

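The top view shows the lid fully back. The remaining parts in the case, at (316,155), (312,182), (345,188) and (376,191), are all upright, and the gripper is over the big bin. I'll lower and release.

```bash
python3 -m crank '[[[0.1,0.15,0.8,0,0,0],[0.1,0.15,0.8,0,0,0],[0,0,0.8,0,0,0],[0,0,0.8,0,0,0],[0,0,0.6,0,0,0],[0,0,0.3,0,0,0],[0,0,0,0,0,0]]]'
python3 go.py 425 -337 27 3.1416 0 -0.11
```

```text
clock: 18.03
eef_pos: [437.6, -320.2, 29.8]
tool_rot: [-3.12, 0.006, -0.077]
force: [-0.1, 0.6, -3.0]
width: 32.7
pos [ 437.6 -320.2   29.8] rot [-3.12   0.006 -0.077] F [-0.1  0.6 -3. ] w 32.7 t 18.0
shift [-0.38  0.59  0.08]
turn [-0.21  0.06  0.32]
```

```bash
python3 -m crank '[[[-0.2,0.5,0,-0.2,0,0.3],[0,0.1,0.06,0,0,0],[0,0,0,0,0,0]]]'
python3 -m crank '[[[0,0,0,0,0,0],[0,0,0,0,0,0],[0,0,0,0,0,0],[0,0,0,0,0,0]]]' -0.3
python3 -m crank '[[[0,0,-0.8,0,0,0],[0,0,-0.9,0,0,0],[0,0,-0.9,0,0,0],[0,0,-0.9,0,0,0],[0,0,-0.9,0,0,0],[0,0,-0.6,0,0,0],[0,0,0,0,0,0]]]'
python3 go.py 528 38 180 3.1416 0 -0.112
python3 - <<'E'
from h import *
p=ctrl.get_image('wrist');w=world(p);z=w[...,2]
m=(z>74)&(z<95)&(abs(w[...,0]-425)<60)&(abs(w[...,1]+337)<60);hsv=cv2.cvtColor(p['color'],cv2.COLOR_RGB2HSV);m&=hsv[...,1]<80
q=w[m];print(len(q),np.median(q,0) if len(q) else'')
E
```

```text
clock: 18.28
eef_pos: [431.9, -336.7, 28.5]
tool_rot: [-3.141, 0.005, -0.107]
force: [0.7, 0.1, -2.8]
width: 32.8
clock: 18.62
eef_pos: [434.7, -339.1, 32.5]
tool_rot: [3.138, -0.002, -0.107]
force: [0.2, 0.1, -0.2]
width: 55.3
clock: 19.2
eef_pos: [434.9, -337.9, 190.8]
tool_rot: [3.138, -0.004, -0.106]
force: [0.3, -0.1, -0.7]
width: 55.5
pos [ 434.9 -337.9  190.8] rot [ 3.138 -0.004 -0.106] F [ 0.3 -0.1 -0.7] w 55.5 t 19.2
shift [  1.76 -12.79   0.33]
turn [ 0.03 -0.04  0.05]
391 [ 435.99366478 -338.70098866   82.60145652]
```

It's standing in the bin (top at z 82.6). Next is the front-middle tensioner.

```bash
python3 -m crank '[[[0.12,-1,0,0,0,0],[0.12,-1,0,0,0,0],[0.12,-1,0,0,0,0],[0.12,-1,0,0,0,0],[0.12,-1,0,0,0,0],[0.12,-1,0,0,0,0],[0.12,-1,0,0,0,0],[0.12,-1,0,0,0,0],[0.12,-1,0,0,0,0],[0.12,-1,0,0,0,0],[0.12,-1,0,0,0,0],[0,0,0,0,0,0]]]' -0.4
python3 meas.py; python3 go.py 528 38 100 3.1416 0 -0.112
```

```text
clock: 20.25
eef_pos: [505.0, -0.5, 175.8]
tool_rot: [3.138, 0.014, -0.114]
force: [-0.1, -0.1, 0.2]
width: 59.7
case [576.3  33.1]
(79, 95) pix [117, 44, 57, 56, 1479] circ 613.8 111.9 r 18.8 case 28.0 82.0 z 84.6
(79, 95) pix [129, 156, 37, 31, 887] circ 543.6 129.5 r 11.8 case -43.0 92.0 z 90.5
(79, 95) pix [257, 166, 24, 24, 424] circ 527.5 36.7 r 9.1 case -49.0 -2.0 z 86.6
(79, 95) pix [372, 168, 24, 23, 427] circ 515.7 -53.3 r 8.9 case -51.0 -93.0 z 86.7
pos [503.9  -3.7 175.6] rot [ 3.136  0.015 -0.116] F [ 0.  -0.2 -0.3] w 59.4 t 20.3
shift [ 0.67 -1.49  2.5 ]
turn [ 0.05  0.15 -0.04]
```

```bash
python3 -m crank '[[[0.35,-0.75,0.7,0,0.15,0],[0.35,-0.75,0.7,0,0,0],[0,0,0.7,0,0,0],[0,0,0.4,0,0,0],[0,0,0,0,0,0]]]'
python3 go.py 527.7 37 30 3.1416 0 -0.112
```

```text
clock: 20.72
eef_pos: [528.8, 35.6, 94.4]
tool_rot: [3.132, 0.001, -0.119]
force: [-0.7, -0.3, 0.1]
width: 60.3
pos [528.8  35.6  94.4] rot [ 3.132e+00  1.000e-03 -1.190e-01] F [-0.7 -0.3  0.1] w 60.3 t 20.7
shift [-0.04 -0.06  2.15]
turn [ 0.09  0.01 -0.06]
```

```bash
python3 -m crank '[[[0,-0.05,0.7,0,0,0],[0,0,0.7,0,0,0],[0,0,0.7,0,0,0],[0,0,0,0,0,0]]]'
python3 -m crank '[[[0,0,0,0,0,0],[0,0,0,0,0,0],[0,0,0,0,0,0],[0,0,0,0,0,0],[0,0,0,0,0,0]]]' 1
python3 -m crank '[[[0,0,-0.6,0,0,0],[0,0,-0.7,0,0,0],[0,0,-0.7,0,0,0],[0,0,-0.7,0,0,0],[0,0,-0.8,0,0,0],[0,0,-0.6,0,0,0],[0,0,0,0,0,0]]]'
python3 go.py 352 -337 155 3.1416 0 -0.112
```

```text
clock: 21.05
eef_pos: [527.9, 31.3, 29.4]
tool_rot: [3.129, 0.002, -0.124]
force: [0.1, -0.3, 0.3]
width: 59.7
clock: 21.47
eef_pos: [528.6, 29.2, 32.8]
tool_rot: [3.129, 0.0, -0.127]
force: [0.0, -0.2, -3.5]
width: 32.3
clock: 22.05
eef_pos: [526.3, 28.1, 162.0]
tool_rot: [3.126, 0.004, -0.129]
force: [0.7, 0.5, -3.9]
width: 32.9
pos [526.3  28.1 162. ] rot [ 3.126  0.004 -0.129] F [ 0.7  0.5 -3.9] w 32.9 t 22.1
shift [-4.19 12.81  0.45]
turn [ 0.15  0.04 -0.16]
```

```bash
python3 -m crank '[[[-0.34,0.97,0,0,0,0],[-0.34,0.97,0,0,0,0],[-0.34,0.97,0,0,0,0],[-0.34,0.97,0,0,0,0],[-0.34,0.97,0,0,0,0],[-0.34,0.97,0,0,0,0],[-0.34,0.97,0,0,0,0],[-0.34,0.97,0,0,0,0],[-0.34,0.97,0,0,0,0],[-0.34,0.97,0,0,0,0],[-0.34,0.97,0,0,0,0],[-0.34,0.97,0,0,0,0]]]'
python3 go.py 352 -337 100 3.1416 0 -0.112
```

```text
clock: 23.05
eef_pos: [353.5, -307.4, 159.6]
tool_rot: [3.133, 0.006, -0.112]
force: [0.3, -0.3, -3.2]
width: 32.9
pos [ 353.5 -307.4  159.6] rot [ 3.133  0.006 -0.112] F [ 0.3 -0.3 -3.2] w 32.9 t 23.1
shift [0.07 0.97 1.99]
turn [0.08 0.06 0.  ]
```

```bash
python3 -m crank '[[[0.07,0.5,0.2,0,0,0],[0,0.47,0.6,0,0,0],[0,0,0.8,0,0,0],[0,0,0.8,0,0,0],[0,0,0.8,0,0,0],[0,0,0.7,0,0,0],[0,0,0,0,0,0]]]'
python3 go.py 352 -337 28 3.1416 0 -0.112
```

```text
clock: 23.63
eef_pos: [341.4, -350.2, 35.3]
tool_rot: [3.126, 0.008, -0.131]
force: [-0.5, -0.9, -3.4]
width: 33.0
pos [ 341.4 -350.2   35.3] rot [ 3.126  0.008 -0.131] F [-0.5 -0.9 -3.4] w 33.0 t 23.6
shift [ 0.29 -0.49  0.23]
turn [ 0.15  0.08 -0.19]
```

```bash
python3 -m crank '[[[0.29,-0.4,0.1,0.15,0,-0.2],[0,0,0.08,0,0,0],[0,0,0,0,0,0]]]'
python3 -m crank '[[[0,0,0,0,0,0],[0,0,0,0,0,0],[0,0,0,0,0,0],[0,0,0,0,0,0]]]' -0.3
python3 -m crank '[[[0,0,-0.8,0,0,0],[0,0,-0.9,0,0,0],[0,0,-0.9,0,0,0],[0,0,-0.9,0,0,0],[0,0,-0.9,0,0,0],[0,0,-0.6,0,0,0],[0,0,0,0,0,0]]]'
python3 go.py 515.7 -53.3 180 3.1416 0 -0.112
python3 - <<'E'
from h import *
p=ctrl.get_image('wrist');w=world(p);z=w[...,2]
m=(z>74)&(z<95)&(abs(w[...,0]-352)<40)&(abs(w[...,1]+337)<60);hsv=cv2.cvtColor(p['color'],cv2.COLOR_RGB2HSV);m&=hsv[...,1]<80
q=w[m];print(len(q),np.median(q,0) if len(q) else'')
E
```

```text
clock: 23.88
eef_pos: [350.9, -338.1, 28.7]
tool_rot: [-3.139, 0.011, -0.109]
force: [0.1, 0.1, -4.2]
width: 32.8
clock: 24.22
eef_pos: [353.6, -339.9, 32.5]
tool_rot: [3.14, 0.004, -0.108]
force: [0.3, 0.2, 0.1]
width: 55.7
clock: 24.8
eef_pos: [354.0, -340.9, 192.2]
tool_rot: [3.137, 0.001, -0.11]
force: [0.4, -0.7, 0.6]
width: 55.9
pos [ 354.  -340.9  192.2] rot [ 3.137e+00  1.000e-03 -1.100e-01] F [ 0.4 -0.7  0.6] w 55.9 t 24.8
shift [  4.31 -10.12   0.35]
turn [0.05 0.01 0.02]
348 [ 352.15906168 -338.16249125   82.67675529]
```

Both stiff ones are standing in the big bin. Now the weak one.

```bash
python3 -m crank '[[[0.45,-1,0,0,0,0],[0.45,-1,0,0,0,0],[0.45,-1,0,0,0,0],[0.45,-1,0,0,0,0],[0.45,-1,0,0,0,0],[0.45,-1,0,0,0,0],[0.4,-1,0,0,0,0],[0.4,-1,0,0,0,0],[0.4,-1,0,0,0,0],[0,0,0,0,0,0]]]' -0.4
python3 meas.py; python3 go.py 515.7 -53.3 100 3.1416 0 -0.112
```

```text
clock: 25.68
eef_pos: [500.7, -77.2, 180.1]
tool_rot: [3.136, 0.012, -0.123]
force: [0.4, -0.3, 0.1]
width: 59.6
case [576.3  33.1]
(79, 95) pix [15, 55, 58, 54, 1605] circ 613.4 112.0 r 19.1 case 28.0 83.0 z 84.5
(79, 95) pix [34, 163, 41, 31, 969] circ 543.5 129.3 r 12.0 case -43.0 92.0 z 90.2
(79, 95) pix [277, 173, 22, 23, 397] circ 515.7 -53.6 r 9.1 case -51.0 -93.0 z 86.6
pos [498.7 -80.2 179.8] rot [ 3.134  0.015 -0.125] F [-0.7 -0.3 -0. ] w 60.1 t 25.7
shift [ 0.49 -0.98  2.65]
turn [ 0.07  0.14 -0.13]
```

```bash
python3 -m crank '[[[0.27,-0.5,0.7,0,0.14,-0.1],[0.25,-0.45,0.7,0,0,0],[0,0,0.7,0,0,0],[0,0,0.4,0,0,0],[0,0,0,0,0,0]]]' -0.22
python3 go.py 515.7 -53.3 30 3.1416 0 -0.112
```

```text
clock: 26.15
eef_pos: [514.6, -57.7, 98.9]
tool_rot: [3.13, 0.003, -0.117]
force: [0.1, -0.8, 0.6]
width: 51.9
pos [514.6 -57.7  98.9] rot [ 3.13e+00  3.00e-03 -1.17e-01] F [ 0.1 -0.8  0.6] w 51.9 t 26.1
shift [ 0.02 -0.18  2.29]
turn [ 0.11  0.03 -0.05]
```

```bash
python3 -m crank '[[[0.02,-0.2,0.7,0.1,0,0],[0,0,0.7,0,0,0],[0,0,0.7,0,0,0],[0,0,0.1,0,0,0]]]'
python3 -m crank '[[[0,0,0,0,0,0],[0,0,0,0,0,0],[0,0,0,0,0,0],[0,0,0,0,0,0],[0,0,0,0,0,0]]]' 1
python3 -m crank '[[[0,0,-0.6,0,0,0],[0,0,-0.7,0,0,0],[0,0,-0.7,0,0,0],[0,0,-0.7,0,0,0],[0,0,-0.8,0,0,0],[0,0,-0.6,0,0,0],[0,0,0,0,0,0]]]'
python3 go.py 491 357 155 3.1416 0 -0.07
```

```text
clock: 26.48
eef_pos: [514.0, -57.3, 31.3]
tool_rot: [3.138, 0.004, -0.123]
force: [-0.1, 0.7, -1.2]
width: 52.4
clock: 26.9
eef_pos: [513.6, -59.9, 34.0]
tool_rot: [3.137, 0.003, -0.126]
force: [-0.4, 0.7, -3.1]
width: 32.6
clock: 27.48
eef_pos: [512.8, -60.6, 164.6]
tool_rot: [3.136, 0.003, -0.128]
force: [0.6, 0.4, -2.4]
width: 32.7
pos [512.8 -60.6 164.6] rot [ 3.136e+00  3.000e-03 -1.280e-01] F [ 0.6  0.4 -2.4] w 32.7 t 27.5
shift [ -2.49 -13.71   0.25]
turn [ 0.06  0.03 -0.55]
```

```bash
python3 -m crank '[[[-0.18,-1,0,0,0,0],[-0.18,-1,0,0,0,0],[-0.18,-1,0,0,0,0],[-0.18,-1,0,0,0,0],[-0.18,-1,0,0,0,0],[-0.18,-1,0,0,0,0],[-0.18,-1,0,0,0,0],[-0.18,-1,0,0,0,0],[-0.18,-1,0,0,0,0],[-0.18,-1,0,0,0,0],[-0.18,-1,0,0,0,0],[-0.18,-1,0,0,0,0]]]'
python3 go.py 491 357 100 3.1416 0 -0.07
python3 - <<'E'
from h import *
p=ctrl.get_image('wrist');w=world(p);z=w[...,2]
hsv=cv2.cvtColor(p['color'],cv2.COLOR_RGB2HSV)
b=(hsv[...,0]>98)&(hsv[...,0]<125)&(hsv[...,1]>110)&(w[...,1]>250)&(w[...,0]>380)
for lo,hi in((-5,12),(48,62)):
    m=b&(z>lo)&(z<hi);q=w[m][:,:2]
    if len(q):print(lo,len(q),cv2.minAreaRect(q.astype(np.float32)))
E
```

```text
clock: 28.48
eef_pos: [494.0, 306.1, 155.5]
tool_rot: [3.123, 0.002, -0.148]
force: [1.1, 0.3, -2.9]
width: 32.5
pos [494.  306.1 155.5] rot [ 3.123e+00  2.000e-03 -1.480e-01] F [ 1.1  0.3 -2.9] w 32.5 t 28.5
shift [-0.34 -1.7   1.82]
turn [ 0.17  0.03 -0.74]
-5 11700 ((488.4022521972656, 355.46826171875), (112.6946029663086, 130.06040954589844), 86.04380798339844)
48 4319 ((496.83953857421875, 354.9007873535156), (124.48937225341797, 139.2593231201172), 86.11254119873047)
```

Bin centre is about (490,356).

```bash
python3 -m crank '[[[-0.15,-0.85,0,0.15,0,-0.7],[-0.1,-0.8,0.3,0,0,0],[0,0,0.8,0,0,0],[0,0,0.8,0,0,0],[0,0,0.8,0,0,0],[0,0,0,0,0,0]]]'
python3 go.py 490 356 29 3.1416 0 -0.07
```

```text
clock: 29.03
eef_pos: [486.0, 374.1, 67.8]
tool_rot: [-3.133, 0.004, -0.052]
force: [-1.0, -0.2, -3.3]
width: 32.7
pos [486.  374.1  67.8] rot [-3.133  0.004 -0.052] F [-1.  -0.2 -3.3] w 32.7 t 29.0
shift [0.17 0.61 1.29]
turn [-0.08  0.04  0.17]
```

```bash
python3 -m crank '[[[0.15,0.6,0.2,0,0,0.1],[0,0.05,0.5,0,0,0],[0,0,0.3,0,0,0],[0,0,0,0,0,0]]]'
python3 go.py 490 356 29 3.1416 0 -0.07
```

```text
clock: 29.37
eef_pos: [488.5, 352.7, 36.0]
tool_rot: [-3.135, 0.006, -0.063]
force: [0.3, -0.1, -2.1]
width: 32.5
pos [488.5 352.7  36. ] rot [-3.135  0.006 -0.063] F [ 0.3 -0.1 -2.1] w 32.5 t 29.4
shift [ 0.05 -0.11  0.23]
turn [-0.06  0.06  0.07]
```

```bash
python3 -m crank '[[[0.05,-0.1,0.1,0,0,0],[0,0,0.1,0,0,0],[0,0,0,0,0,0]]]'
python3 -m crank '[[[0,0,0,0,0,0],[0,0,0,0,0,0],[0,0,0,0,0,0],[0,0,0,0,0,0]]]' -0.2
python3 -m crank '[[[0,0,-0.8,0,0,0],[0,0,-0.9,0,0,0],[0,0,-0.9,0,0,0],[0,0,-0.9,0,0,0],[0,0,-0.9,0,0,0],[0,0,-0.6,0,0,0],[0,0,0,0,0,0]]]'
python3 go.py 544 129.5 180 3.1416 0 -0.112
python3 - <<'E'
from h import *
p=ctrl.get_image('wrist');w=world(p);z=w[...,2]
m=(z>70)&(z<95)&(abs(w[...,0]-490)<60)&(abs(w[...,1]-356)<50)
q=w[m];print(len(q),np.median(q,0) if len(q) else'')
E
```

```text
clock: 29.62
eef_pos: [491.3, 356.8, 31.4]
tool_rot: [-3.133, 0.005, -0.063]
force: [0.1, 0.3, -2.6]
width: 32.9
clock: 29.95
eef_pos: [493.2, 359.5, 34.4]
tool_rot: [-3.129, 0.0, -0.061]
force: [-0.2, 0.2, -0.3]
width: 51.1
clock: 30.53
eef_pos: [492.8, 357.7, 192.1]
tool_rot: [-3.129, 0.0, -0.061]
force: [0.1, 0.9, 0.4]
width: 51.5
pos [492.8 357.7 192.1] rot [-3.129  0.    -0.061] F [0.1 0.9 0.4] w 51.5 t 30.5
shift [2.17 7.49 0.3 ]
turn [-0.12  0.01  0.49]
366 [495.42380002 356.47767833  82.59420152]
```

The weak one is standing in the small bin. Next is the bolt.

```bash
python3 -m crank '[[[0.25,0.95,0,-0.1,0,0.5],[0.25,0.95,0,0,0,0],[0.25,0.95,0,0,0,0],[0.25,0.95,0,0,0,0],[0.25,0.95,0,0,0,0],[0.25,0.95,0,0,0,0],[0.1,0.7,0.2,0,0,0],[0,0,0,0,0,0]]]'
python3 meas.py; python3 go.py 544 129.5 105 3.1416 0 -0.112
```

```text
clock: 31.25
eef_pos: [514.8, 155.4, 175.3]
tool_rot: [3.139, 0.012, -0.107]
force: [-0.8, -0.0, -0.4]
width: 51.4
case [576.3  33.1]
(79, 95) pix [339, 32, 52, 57, 1267] circ 613.5 112.5 r 18.4 case 28.0 83.0 z 84.8
(79, 95) pix [333, 146, 31, 32, 759] circ 543.4 130.1 r 11.9 case -44.0 93.0 z 90.7
pos [515.1 157.7 175.6] rot [ 3.141  0.012 -0.106] F [ 0.1 -0.2 -0. ] w 51.4 t 31.3
shift [1.09 0.83 2.34]
turn [0.   0.11 0.06]
```

```bash
python3 -m crank '[[[0.55,0.42,0.6,0,0.1,0],[0.5,0.42,0.7,0,0,0],[0,0,0.7,0,0,0],[0,0,0.3,0,0,0],[0,0,0,0,0,0]]]'
python3 go.py 543.7 130 32 3.1416 0 -0.112
```

```text
clock: 31.72
eef_pos: [543.6, 134.3, 101.9]
tool_rot: [-3.138, 0.002, -0.101]
force: [-0.8, 0.2, 0.2]
width: 51.1
pos [543.6 134.3 101.9] rot [-3.138e+00  2.000e-03 -1.010e-01] F [-0.8  0.2  0.2] w 51.1 t 31.7
shift [0.02 0.15 2.33]
turn [-0.04  0.02  0.11]
```

```bash
python3 -m crank '[[[0.02,0.15,0.7,0,0,0.1],[0,0,0.7,0,0,0],[0,0,0.7,0,0,0],[0,0,0.1,0,0,0]]]'
python3 -m crank '[[[0,0,0,0,0,0],[0,0,0,0,0,0],[0,0,0,0,0,0],[0,0,0,0,0,0],[0,0,0,0,0,0]]]' 1
python3 -m crank '[[[0,0,-0.6,0,0,0],[0,0,-0.7,0,0,0],[0,0,-0.7,0,0,0],[0,0,-0.7,0,0,0],[0,0,-0.8,0,0,0],[0,0,-0.6,0,0,0],[0,0,0,0,0,0]]]'
python3 go.py 600 -325 155 3.1416 0 -0.05
python3 - <<'E'
from h import *
p=ctrl.get_image('top');w=world(p);z=w[...,2]
m=(z>18)&(z<36)&(abs(w[...,0]-600)<110)&(abs(w[...,1]+325)<90);print(cv2.minAreaRect(w[m][:,:2].astype(np.float32)))
m=(z>-5)&(z<10)&(abs(w[...,0]-600)<65)&(abs(w[...,1]+325)<60)
q=w[(z>18)&(z<36)&(abs(w[...,0]-600)<110)&(abs(w[...,1]+325)<90)];print(np.percentile(q,[2,98],axis=0).round())
E
```

```text
clock: 32.05
eef_pos: [544.2, 136.6, 36.0]
tool_rot: [-3.133, -0.0, -0.105]
force: [-0.9, -0.4, 0.3]
width: 50.9
clock: 32.47
eef_pos: [544.4, 139.7, 39.3]
tool_rot: [-3.131, -0.002, -0.101]
force: [0.7, -0.1, -3.0]
width: 22.8
clock: 33.05
eef_pos: [543.1, 139.8, 169.8]
tool_rot: [-3.129, -0.002, -0.1]
force: [0.6, 0.1, -2.4]
width: 22.9
pos [543.1 139.8 169.8] rot [-3.129e+00 -2.000e-03 -1.000e-01] F [ 0.6  0.1 -2.4] w 22.9 t 33.0
shift [ 3.43 15.23  0.31]
turn [-0.12 -0.02 -0.48]
((599.863037109375, -323.0746765136719), (157.12156677246094, 176.35107421875), 89.72283172607422)
[[ 513. -399.   19.]
 [ 686. -246.   35.]]
```

```bash
python3 -m crank '[[[0.17,1,0,0,0,0],[0.17,1,0,0,0,0],[0.17,1,0,0,0,0],[0.17,1,0,0,0,0],[0.17,1,0,0,0,0],[0.17,1,0,0,0,0],[0.17,1,0,0,0,0],[0.17,1,0,0,0,0],[0.17,1,0,0,0,0],[0.17,1,0,0,0,0],[0.17,1,0,0,0,0],[0.17,1,0,0,0,0]]]'
python3 go.py 567 -323 120 3.1416 0 -0.05
```

```text
clock: 34.1
eef_pos: [561.8, -224.2, 144.2]
tool_rot: [-3.118, 0.024, -0.078]
force: [-0.3, -0.1, -3.0]
width: 22.8
pos [ 561.8 -224.2  144.2] rot [-3.118  0.024 -0.078] F [-0.3 -0.1 -3. ] w 22.8 t 34.1
shift [0.45 3.29 0.72]
turn [-0.23  0.22 -0.27]
```

```bash
python3 -m crank '[[[0.1,0.85,0,-0.2,0.2,-0.2],[0.1,0.85,0,0,0,0],[0.1,0.85,0,0,0,0],[0.1,0.4,0.4,0,0,0],[0,0,0.6,0,0,0],[0,0,0,0,0,0]]]'
python3 go.py 567 -323 36 3.1416 0 -0.05
```

```text
clock: 34.6
eef_pos: [559.8, -327.6, 101.2]
tool_rot: [-3.141, 0.013, -0.07]
force: [-0.7, 1.1, -3.4]
width: 22.6
pos [ 559.8 -327.6  101.2] rot [-3.141  0.013 -0.07 ] F [-0.7  1.1 -3.4] w 22.6 t 34.6
shift [ 0.26 -0.17  2.17]
turn [-0.    0.13 -0.19]
```

```bash
python3 -m crank '[[[0.25,-0.15,0.6,0,0.1,0],[0,0,0.7,0,0,0],[0,0,0.5,0,0,0],[0,0,0.25,0,0,0],[0,0,0,0,0,0]]]'
python3 go.py 567 -323 35 3.1416 0 -0.05
```

```text
clock: 35.02
eef_pos: [564.7, -320.4, 33.1]
tool_rot: [-3.137, 0.009, -0.069]
force: [-0.1, -0.1, -3.1]
width: 22.7
pos [ 564.7 -320.4   33.1] rot [-3.137  0.009 -0.069] F [-0.1 -0.1 -3.1] w 22.7 t 35.0
shift [ 0.08  0.08 -0.06]
turn [-0.05  0.09 -0.18]
```

```bash
python3 -m crank '[[[0,0,0.07,0,0,0],[0,0,0,0,0,0]]]'
python3 -m crank '[[[0,0,0,0,0,0],[0,0,0,0,0,0],[0,0,0,0,0,0],[0,0,0,0,0,0]]]' -0.2
python3 -m crank '[[[0,0,-0.8,0,0,0],[0,0,-0.9,0,0,0],[0,0,-0.9,0,0,0],[0,0,-0.9,0,0,0],[0,0,-0.9,0,0,0],[0,0,-0.6,0,0,0],[0,0,0,0,0,0]]]'
python3 go.py 613.5 112 180 3.1416 0 -0.112
python3 - <<'E'
from h import *
p=ctrl.get_image('wrist');w=world(p);z=w[...,2]
m=(z>70)&(z<95)&(abs(w[...,0]-565)<70)&(abs(w[...,1]+323)<70)
q=w[m];print(len(q),np.median(q,0) if len(q) else'')
E
```

```text
clock: 35.18
eef_pos: [565.2, -319.9, 32.9]
tool_rot: [-3.137, 0.009, -0.068]
force: [-0.1, 0.4, -2.5]
width: 22.5
clock: 35.52
eef_pos: [568.5, -320.7, 37.3]
tool_rot: [-3.139, 0.002, -0.067]
force: [-0.1, 0.2, 0.1]
width: 51.4
clock: 36.1
eef_pos: [568.7, -320.9, 194.4]
tool_rot: [-3.139, 0.002, -0.067]
force: [1.2, -0.4, 0.7]
width: 50.9
pos [ 568.7 -320.9  194.4] rot [-3.139e+00  2.000e-03 -6.700e-02] F [ 1.2 -0.4  0.7] w 50.9 t 36.1
shift [  0.52 -14.5    0.52]
turn [-0.03  0.02  0.43]
607 [ 568.49688379 -321.01720965   85.58155368]
```

The bolt is standing in the tray. Next is the socket.

```bash
python3 -m crank '[[[0,-1,0,0,0,0],[0,-1,0,0,0,0],[0,-1,0,0,0,0],[0,-1,0,0,0,0],[0,-1,0,0,0,0],[0,-1,0,0,0,0],[0,-1,0,0,0,0],[0,-1,0,0,0,0],[0,-1,0,0,0,0],[0,-1,0,0,0,0],[0,-1,0,0,0,0],[0,-1,0,0,0,0.4]]]' -0.3
python3 meas.py; python3 go.py 613.5 112 180 3.1416 0 -0.112
```

```text
clock: 37.15
eef_pos: [584.0, 42.6, 176.0]
tool_rot: [3.137, 0.027, -0.128]
force: [1.3, 0.0, -0.9]
width: 55.6
case [576.3  33.1]
(79, 95) pix [202, 149, 49, 47, 1025] circ 613.4 112.3 r 18.8 case 28.0 83.0 z 84.7
pos [584.1  52.5 175.6] rot [-3.14   0.028 -0.122] F [ 1.7  7.5 -0.6] w 55.4 t 37.2
shift [ 0.73 -2.09 -0.16]
turn [-0.02  0.27 -0.09]
```

```bash
python3 -m crank '[[[0.37,-0.8,0,0,0.27,0],[0.35,-0.8,0.3,0,0,0],[0,-0.2,0.7,0,0,0],[0,0,0.7,0,0,0],[0,0,0.6,0,0,0],[0,0,0,0,0,0]]]'
python3 go.py 613.5 112.2 34 3.1416 0 -0.112
```

```text
clock: 37.7
eef_pos: [608.5, 112.8, 96.6]
tool_rot: [-3.139, 0.007, -0.111]
force: [-1.0, -0.2, -0.2]
width: 55.3
pos [608.5 112.8  96.6] rot [-3.139  0.007 -0.111] F [-1.  -0.2 -0.2] w 55.3 t 37.7
shift [0.18 0.01 2.09]
turn [-0.02  0.06  0.01]
```

```bash
python3 -m crank '[[[0.18,0.02,0.6,0,0,0],[0,0,0.7,0,0,0],[0,0,0.7,0,0,0],[0,0,0.05,0,0,0]]]'
python3 -m crank '[[[0,0,0,0,0,0],[0,0,0,0,0,0],[0,0,0,0,0,0],[0,0,0,0,0,0],[0,0,0,0,0,0]]]' 1
python3 -m crank '[[[0,0,-0.6,0,0,0],[0,0,-0.7,0,0,0],[0,0,-0.7,0,0,0],[0,0,-0.7,0,0,0],[0,0,-0.8,0,0,0],[0,0,-0.7,0,0,0],[0,0,0,0,0,0]]]'
python3 go.py 638 -322 155 3.1416 0 -0.05
```

```text
clock: 38.03
eef_pos: [612.0, 110.6, 31.8]
tool_rot: [-3.141, 0.01, -0.111]
force: [0.1, -0.8, -0.4]
width: 55.5
clock: 38.45
eef_pos: [612.0, 109.8, 33.9]
tool_rot: [-3.141, 0.01, -0.111]
force: [-0.2, -0.8, -4.0]
width: 36.6
clock: 39.03
eef_pos: [611.2, 107.5, 166.1]
tool_rot: [3.139, 0.014, -0.113]
force: [0.9, 0.4, -3.8]
width: 36.8
pos [611.2 107.5 166.1] rot [ 3.139  0.014 -0.113] F [ 0.9  0.4 -3.8] w 36.8 t 39.0
shift [ 2.5  14.12  0.37]
turn [ 0.02  0.13 -0.6 ]
```

```bash
python3 -m crank '[[[0.18,1,0,0,0.1,0],[0.18,1,0,0,0,0],[0.18,1,0,0,0,0],[0.18,1,0,0,0,0],[0.18,1,0,0,0,0],[0.18,1,0,0,0,0],[0.18,1,0,0,0,0],[0.18,1,0,0,0,0],[0.18,1,0,0,0,0],[0.18,1,0,0,0,0],[0.18,1,0,0,0,0],[0.18,1,0,0,0,0]]]'
python3 go.py 638 -322 110 3.1416 0 -0.05
```

```text
clock: 40.03
eef_pos: [632.0, -258.4, 153.3]
tool_rot: [-3.133, 0.015, -0.093]
force: [0.2, -0.3, -3.1]
width: 36.7
pos [ 632.  -258.4  153.3] rot [-3.133  0.015 -0.093] F [ 0.2 -0.3 -3.1] w 36.7 t 40.0
shift [0.42 2.1  1.42]
turn [-0.08  0.15 -0.41]
```

```bash
python3 -m crank '[[[0.15,0.8,0,0,0.1,-0.4],[0.15,0.7,0,0,0,0],[0.05,0.3,0.5,0,0,0],[0,0,0.8,0,0,0],[0,0,0.7,0,0,0],[0,0,0,0,0,0]]]'
python3 go.py 638 -322 31 3.1416 0 -0.05
```

```text
clock: 40.53
eef_pos: [630.2, -331.4, 83.1]
tool_rot: [3.141, 0.011, -0.066]
force: [-0.7, 0.2, -4.5]
width: 36.9
pos [ 630.2 -331.4   83.1] rot [ 3.141  0.011 -0.066] F [-0.7  0.2 -4.5] w 36.9 t 40.5
shift [ 0.26 -0.33  1.73]
turn [ 0.    0.11 -0.15]
```

```bash
python3 -m crank '[[[0.25,-0.3,0.5,0,0.1,0],[0,0,0.6,0,0,0],[0,0,0.45,0,0,0],[0,0,0,0,0,0]]]'
python3 go.py 638 -322 29 3.1416 0 -0.05
```

```text
clock: 40.87
eef_pos: [635.9, -322.4, 32.8]
tool_rot: [-3.14, 0.005, -0.067]
force: [0.2, 0.9, -3.9]
width: 37.0
pos [ 635.9 -322.4   32.8] rot [-3.14   0.005 -0.067] F [ 0.2  0.9 -3.9] w 37.0 t 40.9
shift [ 0.07 -0.02  0.13]
turn [-0.01  0.05 -0.16]
```

```bash
python3 -m crank '[[[0,0,0.1,0,0,0],[0,0,0.03,0,0,0],[0,0,0,0,0,0]]]'
python3 -m crank '[[[0,0,0,0,0,0],[0,0,0,0,0,0],[0,0,0,0,0,0],[0,0,0,0,0,0]]]' -0.3
python3 -m crank '[[[0,0,-0.8,0,0,0],[0,0,-0.9,0,0,0],[0,0,-0.9,0,0,0],[0,0,-0.9,0,0,0],[0,0,-0.9,0,0,0],[0,0,-0.9,0,0,0],[0,0,-0.9,0,0,0],[0,0,-0.9,0,0,0],[0,0,-0.6,0,0,0],[0,0,0,0,0,0]]]'
python3 - <<'E'
from h import *
st()
p=ctrl.get_image('wrist');w=world(p);z=w[...,2]
m=(z>70)&(z<95)&(abs(w[...,0]-600)<90)&(abs(w[...,1]+323)<70)
n,l,s,c=cv2.connectedComponentsWithStats(m.astype(np.uint8))
for i in range(1,n):
    if s[i,4]>40: print(np.median(w[l==i],0))
p=ctrl.get_image('scene');cv2.imwrite('pics/s4.png',cv2.resize(p['color'][60:400,100:480],None,fx=2,fy=1.7)[:,:,::-1])
E
```

```text
clock: 41.12
eef_pos: [636.2, -322.3, 29.6]
tool_rot: [-3.141, 0.005, -0.066]
force: [-0.2, -0.3, -3.9]
width: 36.8
clock: 41.45
eef_pos: [640.1, -324.5, 35.4]
tool_rot: [3.139, -0.004, -0.066]
force: [-0.0, -0.4, -0.7]
width: 55.8
clock: 42.28
eef_pos: [640.2, -325.0, 283.9]
tool_rot: [3.135, -0.013, -0.067]
force: [0.2, 0.2, 0.2]
width: 55.4
{'clock': 42.283, 'eef_pos': [640.199, -324.982, 283.872], 'tool_rot': [3.135, -0.013, -0.067], 'force': [0.158, 0.19, 0.205], 'width': 55.448, 'qpos': [0.435, 0.687, -0.01, 1.243, 0.008, 1.196, -1.214]}
[ 638.51414211 -323.20404628   79.63610686]
[ 569.51232728 -321.1540959    85.30978018]
```

View pics/s4.png

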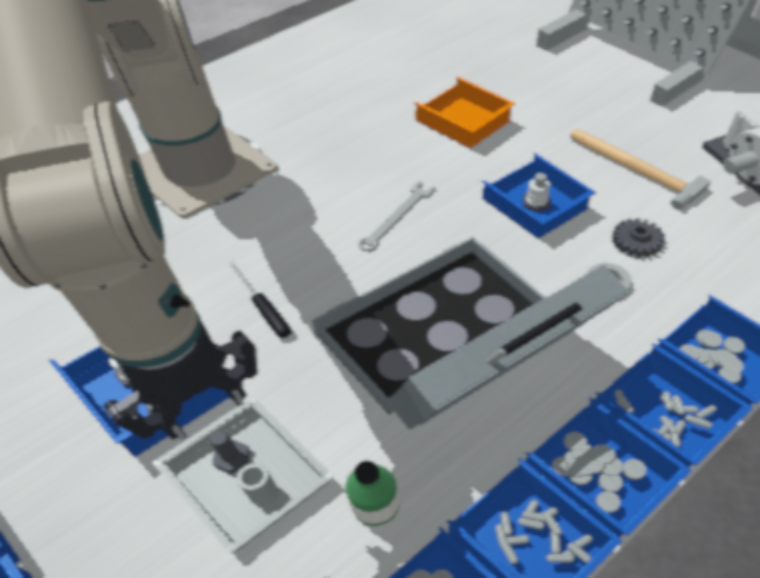

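The tray holds the bolt at (230,450) and the socket at (255,480). The small bin holds the weak tensioner at (538,190), and all six places in the case are empty. I'll turn the tool and go to the handle.

```bash
python3 -m crank '[[[0,0,-0.3,0,0,-1],[0,0,-0.3,0,0,-1],[0,0,-0.3,0,0,-1],[0,0,-0.3,0,0,-1],[0,0,0,0,0,-1],[0,0,0,0,0,-1],[0,0,0,0,0,-1],[0,0,0,0,0,-1],[0,0,0,0,0,-1],[0,0,0,0,0,-1],[0,0,0,0,0,-1],[0,0,0,0,0,-1]]]' 0.1
python3 -m crank '[[[0,0,0,0,0,-0.9],[0,0,0,0,0,-0.6],[0,0,0,0,0,0]]]'
python3 go.py 760 14.4 320 3.1416 0 1.468
```

```text
clock: 43.38
eef_pos: [628.6, -318.9, 292.3]
tool_rot: [-3.11, -0.002, 1.252]
force: [-0.5, -0.0, -0.2]
width: 38.3
clock: 43.63
eef_pos: [625.8, -317.7, 285.2]
tool_rot: [-3.101, -0.011, 1.422]
force: [-0.5, 0.6, -0.4]
width: 38.4
pos [ 625.8 -317.7  285.2] rot [-3.101 -0.011  1.422] F [-0.5  0.6 -0.4] w 38.4 t 43.6
shift [11.62  2.74 -1.15]
turn [-0.39 -0.11 -0.43]
```

```bash
python3 -m crank '[[[0,0,-0.6,-0.4,-0.1,-0.4],[0.95,0.22,-0.5,0,0,0],[0.95,0.22,-0.1,0,0,0],[0.95,0.22,0,0,0,0],[0.95,0.22,0,0,0,0],[0.95,0.22,0,0,0,0],[0.95,0.22,0,0,0,0],[0.95,0.22,0,0,0,0],[0.95,0.22,0,0,0,0],[0.95,0.22,0,0,0,0],[0.95,0.22,0,0,0,0],[0.95,0.22,0,0,0,0]]]'
python3 go.py 778 12 320 3.1416 0 1.468
python3 - <<'E'
from h import *
p=ctrl.get_image('wrist');save(p,'w5');w=world(p);z=w[...,2]
m=(z>245)&(z<275)&(abs(w[...,0]-778)<40)&(abs(w[...,1]-14)<70)&(p['color'].sum(-1)<120)&(p['depth']>150)
q=w[m];print(len(q),np.median(q,0) if len(q) else'')
E
```

```text
clock: 44.63
eef_pos: [730.7, -15.7, 300.7]
tool_rot: [-3.113, 0.004, 1.424]
force: [0.6, -0.4, 0.8]
width: 38.5
pos [730.7 -15.7 300.7] rot [-3.113  0.004  1.424] F [ 0.6 -0.4  0.8] w 38.5 t 44.6
shift [ 1.14  1.4  -0.69]
turn [-0.28  0.03 -0.42]
1358 [773.73802288 -11.09030562 262.72937193]
```

View pics/w5.png

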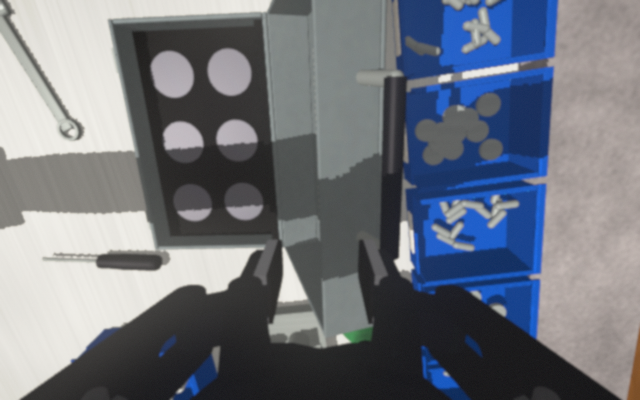

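The empty case and the upright lid are both visible, and the handle bar is at (393,165). I'll align over it.

```bash
python3 -m crank '[[[0,0,-0.6,-0.28,0,-0.4],[0.55,0.72,-0.1,0,0,0],[0.55,0.68,0,0,0,0],[0,0,0,0,0,0]]]'
python3 go.py 777 12 242 3.1416 0 1.468
```

```text
clock: 45.02
eef_pos: [773.8, 30.5, 312.7]
tool_rot: [-3.127, -0.004, 1.479]
force: [-1.9, 1.0, -0.6]
width: 38.2
pos [773.8  30.5 312.7] rot [-3.127 -0.004  1.479] F [-1.9  1.  -0.6] w 38.2 t 45.0
shift [-0.61  0.2   2.35]
turn [-0.14 -0.04  0.11]
```

```bash
python3 -m crank '[[[-0.6,0.15,0.2,0,0,0],[0,0.05,0.6,0,0,0],[0,0,0.6,0,0,0],[0,0,0.6,0,0,0],[0,0,0.2,0,0,0],[0,0,0,0,0,0]]]'
python3 -m crank '[[[0,0,0,0,0,0],[0,0,0,0,0,0],[0,0,0,0,0,0],[0,0,0,0,0,0]]]' 1
python3 arc.py
```

```text
clock: 45.52
eef_pos: [774.1, 4.3, 236.5]
tool_rot: [-3.118, 0.002, 1.471]
force: [-0.4, -0.3, -0.5]
width: 38.4
clock: 45.85
eef_pos: [774.6, 1.7, 236.8]
tool_rot: [-3.119, 0.002, 1.467]
force: [0.7, 1.0, -6.0]
width: 11.2
theta 1.9024123034555507 r 230.93456765656435 lat -9.081682277502583 F [ 0.7  1.  -6. ] w 11.163862284028472 t 45.85 rot [-3.119e+00  2.000e-03  1.467e+00]
```

```bash
sed -i 's/13.5\]/19]/' arc.py; python3 -m crank '[[[0,-0.75,-0.335,0,0,0],[0,-0.785,-0.255,0,0,0],[0,-0.805,-0.17,0,0,0],[0,-0.82,-0.085,0,0,0],[0,-0.825,0,0,0,0],[0,-0.82,0.085,0,0,0],[0,0,0,0,0,0]]]'
python3 arc.py
```

```text
clock: 46.43
eef_pos: [636.8, 17.5, 262.8]
tool_rot: [3.137, -0.002, 1.465]
force: [-0.5, 1.4, -12.8]
width: 10.9
theta 1.2868222104980493 r 239.17563715747357 lat -8.801764462194019 F [ -0.5   1.4 -12.8] w 10.886954093867795 t 46.4333 rot [ 3.137e+00 -2.000e-03  1.465e+00]
```

```bash
python3 -m crank '[[[0,-0.81,0.2,0,0,0],[0,-0.79,0.26,0,0,0],[0,-0.76,0.33,0,0,0],[0,-0.72,0.4,0,0,0],[0,-0.675,0.475,0,0,0],[0,-0.625,0.54,0,0,0],[0,0,0,0,0,0]]]'
python3 arc.py
```

```text
clock: 47.02
eef_pos: [524.0, 30.4, 212.8]
tool_rot: [3.09, -0.002, 1.462]
force: [9.3, -1.1, -18.8]
width: 10.8
theta 0.7572373152403731 r 238.10380757592458 lat -8.557540220797364 F [  9.3  -1.1 -18.8] w 10.811911634695646 t 47.0167 rot [ 3.090e+00 -2.000e-03  1.462e+00]
```

```bash
python3 -m crank '[[[0,-0.58,0.57,0.2,0,0],[0,-0.54,0.63,0.2,0,0],[0,-0.49,0.66,0.1,0,0],[0,-0.42,0.71,0,0,0],[0,-0.345,0.75,0,0,0],[0,0,0,0,0,0]]]'
python3 arc.py
```

```text
clock: 47.52
eef_pos: [453.6, 38.2, 118.5]
tool_rot: [-3.136, 0.007, 1.461]
force: [-1.7, 0.5, -4.1]
width: 10.8
theta 0.2579328291481142 r 236.24948499211624 lat -8.465328675158919 F [-1.7  0.5 -4.1] w 10.807152129279547 t 47.5167 rot [-3.136  0.007  1.461]
```

```bash
python3 -m crank '[[[0,-0.28,0.775,0,0,0],[0,-0.2,0.8,0,0,0],[0,-0.06,0.38,0,0,0],[0,0,0,0,0,0]]]'
python3 arc.py; python3 -m crank '[[[0,0,0.2,0,0,0],[0,0,0.2,0,0,0]]]'; python3 arc.py
```

```text
clock: 47.85
eef_pos: [437.5, 40.0, 60.8]
tool_rot: [-3.13, 0.013, 1.463]
force: [-5.1, 0.0, -2.7]
width: 10.7
theta 0.0036668865530963546 r 236.13166461053305 lat -8.423116353446122 F [-5.1  0.  -2.7] w 10.691177283570255 t 47.85 rot [-3.13   0.013  1.463]
clock: 48.02
eef_pos: [437.3, 39.8, 56.5]
tool_rot: [-3.13, 0.02, 1.465]
force: [-25.0, 3.5, 127.3]
width: 11.1
theta -0.014386017479205954 r 235.68190839635756 lat -8.47319633518773 F [-25.    3.5 127.3] w 11.078075076884069 t 48.0167 rot [-3.13   0.02   1.465]
```

That last press was too hard: the wrist read about 130 N, over the 120 N limit. I'll ease off now and let go.

```bash
python3 -m crank '[[[0,0,-0.15,0,0,0],[0,0,0,0,0,0]]]'; python3 arc.py
python3 -m crank '[[[0,0,0,0,0,0],[0,0,0,0,0,0],[0,0,0,0,0,0],[0,0,0,0,0,0]]]' 0.1
python3 arc.py
```

```text
clock: 48.18
eef_pos: [438.6, 39.6, 66.3]
tool_rot: [-3.132, 0.025, 1.465]
force: [-6.5, 2.2, -5.1]
width: 11.1
theta 0.02716650841107085 r 235.90661713206214 lat -8.472928528012858 F [-6.5  2.2 -5.1] w 11.0839218523568 t 48.1833 rot [-3.132  0.025  1.465]
clock: 48.52
eef_pos: [450.2, 40.4, 71.7]
tool_rot: [3.134, 0.021, 1.464]
force: [0.4, 0.2, 0.0]
width: 38.6
theta 0.059517338579252316 r 225.93756393068162 lat -6.357205909208449 F [0.4 0.2 0. ] w 38.575350228873134 t 48.5167 rot [3.134 0.021 1.464]
```

```bash
python3 -m crank '[[[0,-0.35,0,0,0,0],[0,0,-0.7,0,0,0],[0,0,-0.8,0,0,0],[0,0,-0.8,0,0,0],[0,0,-0.8,0,0,0],[0,-0.8,-0.6,0,0,0],[0,-0.8,0,0,0,0],[0,0,0,0,0,0]]]' 0.1
cat > lid.py <<'E'
from h import *
st()
p=ctrl.get_image('wrist');save(p,'w6')
for n in('top','scene'):
    p=ctrl.get_image(n);w=world(p);z=w[...,2]
    c=np.radians(-6.4);ux=np.array([np.cos(c),np.sin(c)]);uy=np.array([-ux[1],ux[0]]);C=np.array([576.3,33.1])
    X=(w[...,:2]-C)@ux;Y=(w[...,:2]-C)@uy
    m=(abs(X)<85)&(abs(Y)<135)&(abs(z-97)<15)
    A=np.c_[X[m],Y[m],np.ones(m.sum())];k=np.linalg.lstsq(A,z[m],rcond=None)[0];r=abs(A@k-z[m])<3
    k=np.linalg.lstsq(A[r],z[m][r],rcond=None)[0];print(n,m.sum(),'slope along x',k.round(4),'(lid angle = -slope)')
E
python3 lid.py
```

```text
clock: 49.18
eef_pos: [389.4, 49.6, 185.9]
tool_rot: [3.134, 0.022, 1.462]
force: [-1.2, -0.8, 1.0]
width: 38.3
{'clock': 49.183, 'eef_pos': [389.409, 49.579, 185.91], 'tool_rot': [3.134, 0.022, 1.462], 'force': [-1.231, -0.807, 0.957], 'width': 38.262, 'qpos': [0.085, 0.369, -0.4, 2.235, 0.3, 0.586, -0.65]}
top 4540 slope along x [-3.670000e-02  0.000000e+00  1.014113e+02] (lid angle = -slope)
scene 5004 slope along x [-3.500000e-02 -1.000000e-04  1.013519e+02] (lid angle = -slope)
```

The lid is still about 0.035 rad open, so I'll press it down gently near the front edge with closed fingers, in small steps.

```bash
python3 -m crank '[[[0,0.9,0,0,0,0],[0,0.9,0,0,0,0],[0,0.9,0.3,0,0,0],[0,0.9,0.6,0,0,0],[0,0,0.6,0,0,0],[0,0,0.4,0,0,0],[0,0,0,0,0,0]]]' 1
python3 go.py 505 42 108 3.1416 0 1.465
```

```text
clock: 49.92
eef_pos: [512.5, 34.8, 123.1]
tool_rot: [3.128, 0.021, 1.459]
force: [-0.8, 0.3, -0.3]
width: -0.2
pos [512.5  34.8 123.1] rot [3.128 0.021 1.459] F [-0.8  0.3 -0.3] w -0.2 t 49.9
shift [ 0.22 -0.28  0.49]
turn [ 0.13  0.2  -0.06]
```

```bash
python3 -m crank '[[[0,-0.2,0.3,0,0,0],[0,0,0.2,0,0,0],[0,0,0,0,0,0]]]'
python3 -m crank '[[[0,0,0.1,0,0,0],[0,0,0.06,0,0,0],[0,0,0,0,0,0]]]'
python3 -m crank '[[[0,0,0.06,0,0,0],[0,0,0,0,0,0]]]'
```

```text
clock: 50.17
eef_pos: [507.7, 34.9, 105.6]
tool_rot: [3.13, 0.021, 1.458]
force: [0.0, -0.4, -0.0]
width: 0.1
clock: 50.42
eef_pos: [508.4, 35.0, 101.3]
tool_rot: [3.129, 0.021, 1.458]
force: [-0.2, 0.7, 0.5]
width: 0.2
clock: 50.58
eef_pos: [509.1, 35.0, 100.2]
tool_rot: [3.128, 0.021, 1.458]
force: [-1.4, 0.3, 0.4]
width: -0.2
```

```bash
python3 -m crank '[[[0,0,0.08,0,0,0],[0,0,0,0,0,0]]]'
python3 -m crank '[[[0,0,0.06,0,0,0],[0,0,0,0,0,0]]]'
python3 -m crank '[[[0,0,0.05,0,0,0],[0,0,0,0,0,0]]]'; python3 lid.py
```

```text
clock: 50.75
eef_pos: [509.7, 35.0, 98.2]
tool_rot: [3.126, 0.02, 1.458]
force: [-0.8, -1.1, -0.5]
width: 0.0
clock: 50.92
eef_pos: [510.2, 35.1, 98.0]
tool_rot: [3.125, 0.021, 1.458]
force: [-1.0, 0.7, -0.7]
width: 0.1
clock: 51.08
eef_pos: [510.7, 35.2, 98.0]
tool_rot: [3.123, 0.021, 1.458]
force: [-0.5, 0.3, -0.1]
width: -0.1
{'clock': 51.083, 'eef_pos': [510.691, 35.169, 97.957], 'tool_rot': [3.123, 0.021, 1.458], 'force': [-0.456, 0.274, -0.099], 'width': -0.091, 'qpos': [0.056, 0.646, -0.292, 2.026, 0.414, 0.515, -0.655]}
top 2505 slope along x [-2.60000e-03  2.00000e-03  9.75918e+01] (lid angle = -slope)
scene 4753 slope along x [2.00000e-04 0.00000e+00 9.77695e+01] (lid angle = -slope)
```

```bash
python3 -m crank '[[[0,0,0.08,0,0,0]]]'
python3 -m crank '[[[0,0,0.06,0,0,0],[0,0,0,0,0,0]]]'
python3 -m crank '[[[0,0,0.08,0,0,0]]]'
```

```text
clock: 51.32
eef_pos: [511.0, 35.2, 97.2]
tool_rot: [3.122, 0.022, 1.458]
force: [-12.5, -1.2, 52.0]
width: -0.3
clock: 51.48
eef_pos: [511.0, 35.3, 98.3]
tool_rot: [3.12, 0.023, 1.458]
force: [0.2, -0.3, -0.6]
width: -0.2
clock: 51.57
eef_pos: [511.5, 35.3, 97.3]
tool_rot: [3.119, 0.023, 1.458]
force: [-8.9, 0.4, 44.7]
width: 0.0
```

Firm stop at 97 mm, so the lid is closed. I'll retreat and do the final check.

```bash
python3 -m crank '[[[0,0,-0.4,0,0,0],[0,0,-0.8,0,0,0],[0,-0.3,-0.9,0,0,0],[0,-0.9,-0.6,0,0,0],[0,-0.9,0,0,0,0],[0,-0.9,0,0,0,0],[0,0,0,0,0,0],[0,0,0,0,0,0]]]'
python3 lid.py; python3 - <<'E'
from h import *
p=ctrl.get_image('top');save(p,'t7');w=world(p)
for q in('tensioner1_mid','bolt_mid','socket_mid'):
    for r in ctrl.search_frame(q,p)[:4]:
        c=np.array(r['extent']);print(q,c.round(),round(r['conf'],2),w[int(c[1]),int(c[0])].round())
E
```

```text
clock: 52.23
eef_pos: [418.4, 47.6, 176.8]
tool_rot: [3.119, 0.022, 1.456]
force: [0.6, -1.2, 0.5]
width: -0.4
{'clock': 52.233, 'eef_pos': [418.379, 47.618, 176.759], 'tool_rot': [3.119, 0.022, 1.456], 'force': [0.571, -1.246, 0.479], 'width': -0.437, 'qpos': [0.076, 0.413, -0.375, 2.191, 0.329, 0.575, -0.662]}
top 3653 slope along x [2.80000e-03 8.00000e-04 9.77898e+01] (lid angle = -slope)
scene 4883 slope along x [ 1.00000e-03 -4.00000e-04  9.77982e+01] (lid angle = -slope)
tensioner1_mid [346. 169. 121.  93.] 0.31 [428.  68. 558.]
bolt_mid [471. 181.  24.  17.] 0.49 [ 556. -313.   45.]
bolt_mid [482. 229.  21.  12.] 0.48 [ 423. -330.   59.]
bolt_mid [444. 112.  24.  34.] 0.44 [ 730. -221.  104.]
socket_mid [473. 154.  22.  23.] 0.66 [ 627. -311.   65.]
```

View pics/t7.png

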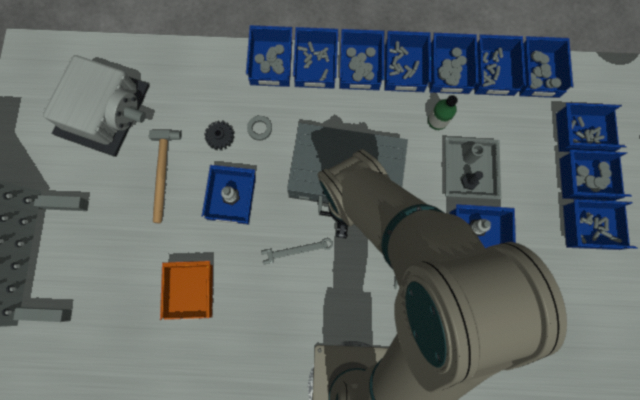

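The lid is closed. The small bin's tensioner is at (229,194), the big bin's visible one at (481,226), and the tray holds the socket at (473,154) and the bolt at (471,180). The bench tools haven't moved, except that the arm hides the screwdriver here. I'm handing in.

```bash
python3 -c "
from cell import ctrl
print(ctrl.finish_job())"
```

```text
the job is handed in; nothing more can be done
None
```

The sorting is done and the job is handed in, but **it may be judged a fail because one push went over the wrist force limit**. While closing the lid I pressed too hard, and the wrist read 127 N vertically (about 130 N in total) for a moment, over the 120 N limit.

- **Sorting:** I opened the lid to its stop (about 1.9 rad) and pushed in all three tensioners found in the case. Two were stiff (12.6 N at 8 mm and 14.8 N at 11 mm) and now stand in the larger blue bin. One was weak (about 4 N all the way in) and stands in the smaller blue bin. The bolt and socket stand in the steel tray.
- **Lid:** After the hard press I eased off, which left the lid about 0.035 rad open. I closed it again by pressing on its top. The last checks read within about 0.003 rad of flat (top camera 0.003, scene camera 0.001), with a firm stop at 97 mm. Those presses read up to about 53 N through the fingertips.
- **Last checks:** The final top view shows the small-bin tensioner, one big-bin tensioner, and the bolt and socket in place. The arm hid the other big-bin tensioner, which I had measured standing there earlier, and the screwdriver, which I saw in place before closing the lid. The other bench tools look unmoved.
- **Disagreement:** In that last picture the detection network misnamed some things: it called the case a tensioner, and also labelled a big-bin tensioner and the oil bottle as bolts. I relied on my depth measurements instead.

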